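# Load the microscope carriage, dock it, clamp it and fasten its captive screw

## Robot

A 7-joint arm with a two-finger parallel gripper is mounted at the origin on the work surface. World frame = base frame: x ahead of the robot, y to its left, z up, the work surface at z = 0. Lengths are in m, angles in rad, forces in N, time in s.
With the tool pointing down it reaches from about 0.4 to 0.85 m from the base axis. Payload 10.4 kg.
Tool frame: the origin (TCP) lies midway between the tips of the shut fingers; the grasp point (between the pads) lies hold_point_z behind it (hold_point_z is the distance from the TCP to the grasp point, in m); z points along the fingers, y is the line along which they close (so a half turn about z gives the same grasp; the last joint's range is limited). The gripper opens to 87 mm and grips with 3 to 60 N. Pads are 19 mm wide; open, the fingers measure 117 mm over their backs; the gripper's body (75 mm by 190 mm) begins 51 mm behind the grasp point.
Start: joints at [1.15, 0.332, -0.065, 1.46, 0.022, 1.35, -0.088], TCP at [0.242, -0.576, 0.223] pointing down, gripper open.
Joint ranges: [-2.6, 2.6], [-0.5, 2.12], [-1.47, 1.34], [0.16, 2.42], [-1.27, 4.41], [0.06, 2.06], [-2.6, 2.6]. Speed limits (rad/s): [2.22, 2.22, 2.79, 2.79, 3.14, 3.14, 3.14].

## Interface

Orientations are given as a unit quaternion [x, y, z, w].
In Python, from bench import * gives the robot as it stands. The module is installed in compiled form; this text tells all that it offers.
- The arm moves only by the tool drive_tool, never from a script. Its argument "increments" is a list of rows, each a list of 6 numbers: the shift along the tool's x, y, z scaled (see below), then the turn, a rotation vector about the tool's x, y, z scaled (see below). In form: [[dx, dy, dz, rx, ry, rz], ...]. A call has exactly 5 rows; each row is the pose to reach, as a shift and turn from the pose commanded when the call began, along the tool's axes at that moment; what a row does not reach only later rows make up. The controller multiplies each number of a shift by 300 mm and each number of a turn by pi/4 rad. A row lasts 1/12 s, in which the tool goes at most 41.7 mm and 7.16 degrees, less where a joint would pass 70% of its speed; a pose out of reach is approached as far as the arm can. A call with a number of a shift or a turn outside -1 to 1 is refused whole. A call with a gripper value outside its range is refused whole. "claw" is the closure, from 0 (fully open) to 1 (shut), set as the call begins (left out, the last holds). The fingers move at their own pace and stop on an object; "force" is the grip in N (left out, the last holds). Time passes only in rows, so rows that repeat a pose let the fingers close, or fill a call up. It gives the time, the measured TCP pose, the force, the opening and the grip force at its end, in the units of the state.
- read_state(): the state, without advancing time (a new reading comes with each control period).
- camera(name): name is "scene" or "top" or "wrist"; returns the picture (400x640x3 uint8, blue, green, red); there is no depth.
- get_calibration(name): a dict with "K" (3x3 intrinsics, pixels), "position" and "rotation" of the camera in the world. Camera axes: x right, y down, z forward; pixel columns grow to the right and rows downward; lengths in m; the calibration is good to about 2 mm. A picture is of the moment at which its call begins: read the wrist's pose just before it. get_calibration takes no time and is no camera call; for the wrist camera it gives the pose at the moment of the call.
- close_job(): hands the job in; it is judged then, once.
The state is a dict: "time": time; "joint_positions": joint angles; "joint_vel": joint speeds; "joint_torque": joint torques, N m; "ee_pos": TCP position; "eef_rot": TCP orientation; "ft_force": force on the tool from outside, world axes, zero at the start; "torque": the same for the moment, N m; "width": finger opening in m; "grip_force": force on a finger pad.
Only numpy, scipy, OpenCV 4.12 (cv2) and the standard library are available. Lean on these libraries where they do the work, as an engineer would, in place of code of your own. Each camera call takes 0.05 s, during which the arm holds its last target. There are 200 camera calls.

## Task

Put every specimen box on the bench into the carriage's aluminium tray, side by side with none on top of another, while the carriage is still clamped where it stands. Then loosen the orange clamp knob, slide the carriage towards the microscope fully against its red stop, and tighten the clamp again; last, pull the carriage's black spring-loaded captive screw up until its red pointer comes free and drive it clockwise to its stop, so that the pointer faces the tray. Leave the other things on the bench where they are.

Things in the scene. Friction and masses are not known exactly. Their poses are not given: they have to be found in the camera images.
- spec1: micromount specimen box 1 of 5 (3 to 5 of them are present, the absent read None): clear plastic box with violet mineral inside on a base of the same colour, 8 mm high, 26 x 26 mm, 24 mm tall, 30 g; origin at its centre, z up out of its lid, x and y square to its sides
- spec2: micromount specimen box 2 of 5 (3 to 5 of them are present, the absent read None): clear plastic box with green mineral inside on a base of the same colour, 8 mm high, 26 x 26 mm, 24 mm tall, 30 g; origin at its centre, z up out of its lid, x and y square to its sides
- spec3: micromount specimen box 3 of 5 (3 to 5 of them are present, the absent read None): clear plastic box with orange mineral inside on a base of the same colour, 8 mm high, 26 x 26 mm, 24 mm tall, 30 g; origin at its centre, z up out of its lid, x and y square to its sides
- spec4: micromount specimen box 4 of 5 (3 to 5 of them are present, the absent read None): clear plastic box with blue mineral inside on a base of the same colour, 8 mm high, 26 x 26 mm, 24 mm tall, 30 g; origin at its centre, z up out of its lid, x and y square to its sides
- spec5: micromount specimen box 5 of 5 (3 to 5 of them are present, the absent read None): clear plastic box with yellow mineral inside on a base of the same colour, 8 mm high, 26 x 26 mm, 24 mm tall, 30 g; origin at its centre, z up out of its lid, x and y square to its sides
- rail: the fixed rail of the carriage, a grey plate 10 mm thick (180 x 460 mm); origin on the bench under the plate; y is along the rail towards the microscope (the sliding direction), x is across it away from the robot, z up. The plate spans x -80 to 100 mm, y -170 to 290 mm. The microscope stands on y 290 to 460 mm, up to 0.41 m high
- tray (a point): centre of the tray's inner floor, moves with the carriage, 16 mm above the bench; axes as the rail's. The tray is open-topped, inside 110 x 110 mm and 26 mm deep, walls 4 mm, its rim 42 mm above the bench
- handle (a point): on the carriage: blue upright post, 16 mm diameter, its top at 78 mm above the bench; the point is on its axis 10 mm below the top; 82 mm towards -x and 32 mm towards +y of the tray's centre, 62 mm from the screw. Its clear length is 60 mm. Push or pull it along y to slide the carriage
- screw_head (a point): the captive screw's black round head on the carriage (upright axis, 82 mm towards -x and 30 mm towards -y of the tray's centre): 28 mm diameter, 28 mm tall, the point at mid-head on the axis, 68 mm above the bench when the screw is sunk; it rises with the head and its frame turns with it. A red pointer 5 mm high under the head reaches from 7 to 23 mm along the frame's -x; a red line on the head's top marks the same side. A brass collar 39 mm across stands below the head
- screw_pull (a joint): how far the screw is pulled up (m): 0 sunk by its spring, 0.014 fully out; the spring pulls back with 4.5 N at 0, 7 N at 0.008. Sunk, the pointer sits in a slot of the collar and the screw cannot turn. Beyond 0.008 it clears the slot and the screw can be turned; once turned by 0.4 rad or more the pointer rides on the collar's thread and the screw stays out by itself when released, sinking from 0.008 to 0.005 as it is driven to the end
- screw_turn (a joint): turn of the captive screw (rad), growing clockwise seen from above: 0 at the slot (pointer to the rail's -x), 3.1 at its end stop (pointer to +x, at the tray). Friction 0.03 N m; it stays where it is left
- clamp_grip (a point): the fixed orange wing knob of the clamp, on a bridge beside the rail at rail x -62, y 140 mm: a bar 10 mm thick, 46 mm long, 30 mm tall, its top 70 mm above the bench, the bridge (83 mm across the rail, 30 mm along it) 36 mm high; the point is on the upright turning axis 60 mm above the bench, its frame turns with the knob: y along the bar, x across it
- clamp (a joint): turn of the clamp knob (rad), growing anticlockwise seen from above: 0 tight stop (bar along the rail), 2.0 loose stop. An orange segment under the bridge turns with it between two lugs of the carriage's fin: below 0.3 the carriage is locked at its end of the rail (2 to 5 mm play), above 1.65 free. It closes again only with the carriage within 2 mm of its stop. Turning takes 0.15 N m; it stays put
- carriage (a joint): travel of the carriage along the rail's +y (m): 0 farthest from the microscope, 0.12 against the red stop. It slides with about 1.5 N when unclamped
- dish1: bystander: closed glass dish of brown soil, 90 mm diameter, 14 mm high; origin under its centre
- dish2: bystander: closed glass dish of green soil, 90 mm diameter, 14 mm high; origin under its centre
- dropper: bystander: small amber bottle with black cap, 32 mm diameter, 75 mm high; origin under its centre
- bluepot: bystander: white pot with blue lid, 64 mm diameter, 75 mm high; origin under its centre
- tweezers: bystander: steel tweezers lying flat, 125 mm long along their x, 5 mm high; origin under the middle

How it is judged:
By the outcome, as a careful person would: the job done as asked, in the order asked, and still so for the second after the job is handed in, with the robot touching nothing.
Of spec1, spec2, spec3, spec4, spec5 only 3 to 5 are there at a start; the rules pass over those that are not, and their reading is None.
At some moment in a run one of spec1, spec2, spec3, spec4, spec5 may be knocked a few centimetres aside while the robot is not near it.
Once in a run the grip may slacken for a moment while it holds something.
It also fails if it takes over 210 s, if anything falls off the work surface, if the arm or the gripper's body presses on something with over 40 N, if the wrist force passes 120 N, or if a joint passes its speed limit or range.

## Working session

There is one attempt and no reset: what is moved stays moved. The work goes in short steps, Python scripts to look and compute and a tool call to move; the robot and the scene stay as the last step left them, time stands still between calls to the robot, and variables do not carry over. Pictures are saved under pics/ and viewed, at most 14 in all, crops included, and the job is handed in when it is done.

Besides the shell and the picture viewer there is one more tool, called after "Emit:" as name(argument=value, ...) on one line, values as JSON. drive_tool: Moves the arm, as the interface text tells. Its arguments: {"type":"object","properties":{"increments":{"type":"array","items":{"type":"array","items":{"type":"number"}}},"claw":{"type":"number"},"force":{"type":"number"}},"required":["increments"]}

```bash
mkdir -p pics; ls
python3 - <<'E'
from bench import *
import cv2
s=read_state()
for k in s: print(k,s[k])
for n in ("scene","top","wrist"):
    c=get_calibration(n); print(n,c)
    cv2.imwrite(f"pics/{n}0.png",camera(n))
E
```

```text
pics
time 0.0
joint_positions [ 1.15042273  0.33285161 -0.06469267  1.46094722  0.02158205  1.34986175
 -0.08849472]
joint_vel [-5.58136157e-04  5.30951595e-04 -8.69533674e-04  5.11713859e-04
  2.40249686e-04 -7.05989701e-05 -1.64319858e-03]
joint_torque [-2.38638377e-04 -6.23257899e+01  2.44066876e-02 -3.89894450e+01
 -6.12583500e-02  3.97303503e-02  1.52773882e-04]
ee_pos [ 0.24195495 -0.5758569   0.22176373]
eef_rot [ 9.80285366e-01  1.97585754e-01 -1.59063827e-04 -6.67989979e-04]
ft_force [ 0.97656471 -1.12601836 -0.05731709]
torque [-0.01034692 -0.0297143  -0.02501797]
grip_force 0.0
width 0.08685289191416172
scene {'K': array([[395.79655808,   0.        , 319.20997335],
       [  0.        , 395.79655808, 201.56911748],
       [  0.        ,   0.        ,   1.        ]]), 'position': array([0.77793401, 0.44161449, 0.92430578]), 'rotation': array([ 0.24408259,  0.928157  , -0.27019897, -0.07707656])}
top {'K': array([[420.86928573,   0.        , 317.71707713],
       [  0.        , 420.86928573, 199.23114573],
       [  0.        ,   0.        ,   1.        ]]), 'position': array([ 0.23790943, -0.00857604,  1.40177617]), 'rotation': array([-0.69923017,  0.70901157, -0.07208831,  0.05641842])}
wrist {'K': array([[310.78872339,   0.        , 319.05166613],
       [  0.        , 310.78872339, 206.2181973 ],
       [  0.        ,   0.        ,   1.        ]]), 'position': array([ 0.31435444, -0.54588815,  0.3835295 ]), 'rotation': array([ 0.82425507, -0.54785948, -0.07980411,  0.11867974])}
```

View pics/top0.png

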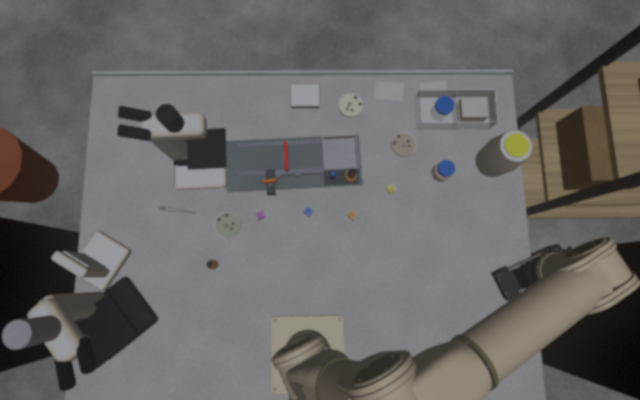

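View pics/scene0.png

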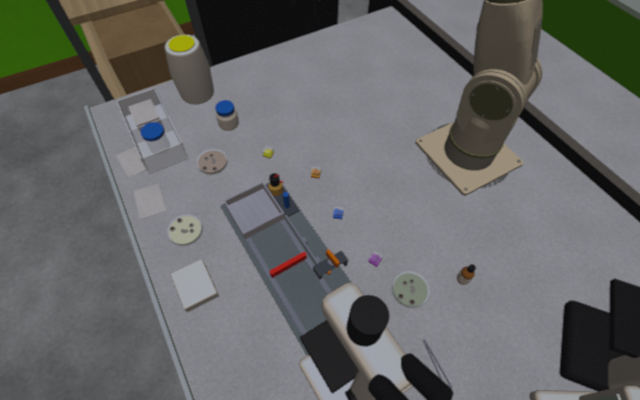

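```bash
cat > h.py <<'E'
from bench import *
import numpy as np, cv2
from scipy.spatial.transform import Rotation as R
def ray(n,uv,c=None):
    c=c or get_calibration(n)
    d=np.linalg.solve(c["K"],[uv[0],uv[1],1.]); return np.array(c["position"]),R.from_quat(c["rotation"]).apply(d)
def at(n,uv,z,c=None):
    p,d=ray(n,uv,c); return p+d*(z-p[2])/d[2]
def proj(n,P,c=None):
    c=c or get_calibration(n)
    q=R.from_quat(c["rotation"]).inv().apply(np.array(P)-c["position"])@c["K"].T
    return q[...,:2]/q[...,2:]
E
python3 - <<'E'
import sys; sys.path.insert(0,'.')
from h import *
t=cv2.imread("pics/top0.png"); s=cv2.imread("pics/scene0.png")
a=cv2.resize(t[120:240,220:420],(800,480),interpolation=cv2.INTER_CUBIC)
cv2.imwrite("pics/topc.png",a)
b=cv2.resize(s[130:290,210:410],(750,600),interpolation=cv2.INTER_CUBIC)
cv2.imwrite("pics/scenec.png",b)
E
```

```text
(no output)
```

View pics/topc.png

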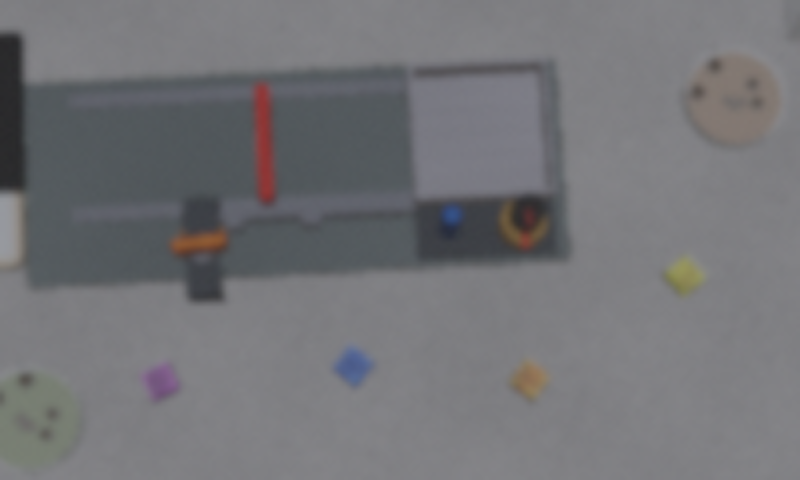

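View pics/scenec.png

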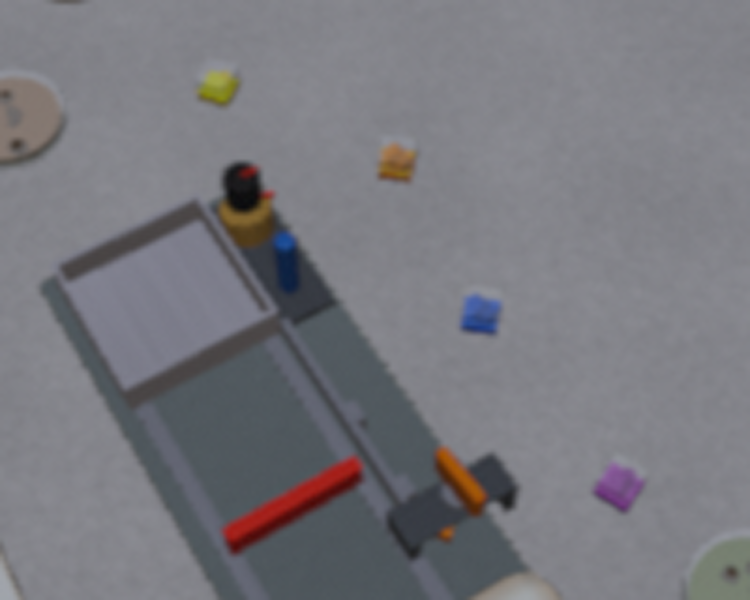

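Run:
```python
from h import *
t=cv2.imread("pics/top0.png")
g=lambda u,v:(220+u/4-.375,120+v/4-.375)
cs=[g(*p) for p in [(25,85),(30,288),(570,258),(557,60)]]
W=np.array([at("top",c,.010)[:2] for c in cs]); M=np.array([[.1,.29],[-.08,.29],[-.08,-.17],[.1,-.17]])
a=W-W.mean(0); b=M-M.mean(0)
yaw=np.arctan2((b[:,0]*a[:,1]-b[:,1]*a[:,0]).sum(),(a*b).sum())
Rz=np.array([[np.cos(yaw),-np.sin(yaw)],[np.sin(yaw),np.cos(yaw)]]); o=W.mean(0)-Rz@M.mean(0)
print(W.round(4),"yaw",yaw,"o",o,"res",(M@Rz.T+o-W).round(4))
for n,p,z in [("clamp",(200,242),.07),("handle",(452,212),.078),("screwtop",(526,210),.082),("knob collar",(524,222),.054),("violet",(161,382),.012),("blue",(353,366),.012),("orange",(529,379),.012),("yellow",(685,275),.012),("traycorners",(412,72),.042),("",(552,65),.042),("",(556,200),.042),("",(415,202),.042)]:
    w=at("top",g(*p),z)[:2]; print(n,w.round(4),"rail",(Rz.T@(w-o)).round(4))
for n,p,z in [("violet",(620,486),.012),("blue",(481,314),.012),("orange",(397,162),.012),("yellow",(218,86),.012),("clampmid",(461,481),.07),("handle",(286,240),.078),("screwtop",(243,175),.082)]:
    w=at("scene",(210+p[0]/3.75-.37,130+p[1]/3.75-.37),z)[:2]; print("S",n,w.round(4),"rail",(Rz.T@(w-o)).round(4))
```

```text
[[ 0.7014  0.2707]
 [ 0.5235  0.2624]
 [ 0.5442 -0.1931]
 [ 0.72   -0.188 ]] yaw 0.04227875477954414 o [ 0.6148072  -0.02237099] res [[ 0.001   0.0009]
 [-0.0008  0.0016]
 [-0.0021 -0.0025]
 [ 0.0019 -0.    ]]
clamp [0.5476 0.1146] rail [-0.0614  0.1397]
handle [ 0.5684 -0.0897] rail [-0.0492 -0.0653]
screwtop [ 0.5684 -0.1493] rail [-0.0517 -0.1249]
knob collar [ 0.5653 -0.1503] rail [-0.0549 -0.1258]
violet [0.442  0.1517] rail [-0.1652  0.1812]
blue [ 0.4535 -0.008 ] rail [-0.1606  0.0211]
orange [ 0.4407 -0.1549] rail [-0.1796 -0.1251]
yellow [ 0.5279 -0.29  ] rail [-0.0981 -0.2637]
traycorners [ 0.6993 -0.0608] rail [ 0.0828 -0.0419]
 [ 0.7045 -0.1795] rail [ 0.083  -0.1607]
 [ 0.5868 -0.1789] rail [-0.0346 -0.1552]
 [ 0.5863 -0.0612] rail [-0.0302 -0.0376]
S violet [0.443  0.1565] rail [-0.1641  0.186 ]
S blue [ 0.4548 -0.0038] rail [-0.159   0.0254]
S orange [ 0.4409 -0.1513] rail [-0.1792 -0.1215]
S yellow [ 0.5278 -0.2857] rail [-0.098  -0.2594]
S clampmid [0.5494 0.1229] rail [-0.0593  0.1479]
S handle [ 0.5643 -0.0875] rail [-0.0532 -0.063 ]
S screwtop [ 0.5666 -0.1486] rail [-0.0535 -0.1241]
```

```bash
cat >> h.py <<'E'
O=np.array([.6148,-.0224]); YAW=.0423
def rail(x,y): c,s=np.cos(YAW),np.sin(YAW); return np.array([O[0]+c*x-s*y,O[1]+s*x+c*y])
def plan(x,y,z,yaw):
    """numbers for the move to TCP x,y,z, tool x axis at world yaw, pointing down"""
    s=read_state(); r=R.from_quat(s["eef_rot"])
    d=r.inv().apply(np.array([x,y,z])-s["ee_pos"])
    tgt=R.from_euler("z",yaw)*R.from_euler("x",np.pi)
    rv=(r.inv()*tgt).as_rotvec()
    print("shift mm",(d*1e3).round(1),"turn deg",np.degrees(rv).round(1)," -> ",(d/.3).round(4),(rv/(np.pi/4)).round(4))
def st():
    s=read_state(); r=R.from_quat(s["eef_rot"]).as_matrix()
    print("t",round(s["time"],2),"p",np.round(s["ee_pos"],4),"yaw",round(np.arctan2(r[1,0],r[0,0]),3),"q",np.round(s["joint_positions"],2),"F",np.round(s["ft_force"],1),"w",round(s["width"],4),"g",round(s["grip_force"],1))
E
python3 - <<'E'
from h import *
import bench
print([n for n in dir(bench) if not n.startswith("__")], getattr(bench,"hold_point_z",None))
plan(.528,-.288,.22,0); plan(.528,-.288,.22,.4);
c=get_calibration("wrist"); s=read_state(); r=R.from_quat(s["eef_rot"])
print("cam in tool",r.inv().apply(c["position"]-s["ee_pos"]), (r.inv()*R.from_quat(c["rotation"])).as_matrix().round(3))
E
```

```text
['PlanningError', 'camera', 'close_job', 'get_calibration', 'hold_point_z', 'read_state'] 0.0187
shift mm [ 375.2 -154.7    2.1] turn deg [-0.1  0.  22.8]  ->  [ 1.2506 -0.5155  0.007 ] [-1.300e-03  3.000e-04  5.065e-01]
shift mm [ 375.2 -154.7    2.1] turn deg [-0.1  0.  -0.1]  ->  [ 1.2506 -0.5155  0.007 ] [-0.0013  0.     -0.0028]
cam in tool [ 0.07831517  0.00018012 -0.16168383] [[-0.001 -0.959 -0.283]
 [ 1.    -0.    -0.   ]
 [ 0.    -0.283  0.959]]
```

Emit:
drive_tool(increments=[[0.125, -0.05, 0, 0, 0, 0.1], [0.25, -0.1, 0, 0, 0, 0.2], [0.375, -0.155, 0, 0, 0, 0.3], [0.5, -0.205, 0, 0, 0, 0.4], [0.62, -0.255, 0, 0, 0, 0.5]], claw=0)

```text
time: 0.57
ee_pos: [0.3851, -0.4318, 0.2224]
eef_rot: [1.0, 0.001, -0.0, -0.0]
ft_force: [1.0, -0.4, 0.6]
width: 0.0872
grip_force: 0.0
```

Run:
```python
from h import *
st(); plan(.528,-.288,.19,0)
```

```text
t 0.57 p [ 0.3851 -0.4318  0.2224] yaw 0.001 q [ 0.88  0.24 -0.14  1.58  0.03  1.32 -0.83] F [ 1.  -0.4  0.6] w 0.0872 g 0.0
shift mm [ 143.1 -143.6   32.5] turn deg [-0.   0.   0.1]  ->  [ 0.4768 -0.4786  0.1082] [-0.0002  0.      0.0017]
```

Emit:
drive_tool(increments=[[0.1, -0.1, 0.02, 0, 0, 0], [0.2, -0.2, 0.04, 0, 0, 0], [0.3, -0.3, 0.06, 0, 0, 0], [0.39, -0.39, 0.08, 0, 0, 0], [0.475, -0.48, 0.11, 0, 0, 0]])

```text
time: 0.98
ee_pos: [0.5274, -0.2868, 0.1897]
eef_rot: [1.0, 0.003, 0.0, 0.0]
ft_force: [0.2, -0.2, 0.5]
width: 0.0871
grip_force: 0.0
```

```bash
cat >> h.py <<'E'
HUE={"spec1":(135,165),"spec2":(45,85),"spec3":(8,20),"spec4":(105,128),"spec5":(24,36)}
def boxes(n,near=None,z=.008,smin=90):
    """coloured blobs of box size: centroid in world at z, min-area-rect yaw (mod 90)"""
    c=get_calibration(n); im=camera(n); h=cv2.cvtColor(im,cv2.COLOR_BGR2HSV)
    for k,(a,b) in HUE.items():
        m=cv2.inRange(h,(a,smin,50),(b,255,255))
        for q in cv2.findContours(m,cv2.RETR_EXTERNAL,cv2.CHAIN_APPROX_NONE)[0]:
            if cv2.contourArea(q)<(15 if n!="wrist" else 150): continue
            P=np.array([at(n,p[0],z,c)[:2] for p in q]).astype(np.float32)
            r=cv2.minAreaRect(P*1000); mo=cv2.moments(q); uv=(mo["m10"]/mo["m00"],mo["m01"]/mo["m00"])
            print(n,k,np.round(uv,1),"w",at(n,uv,z,c)[:2].round(4),"rectc",np.round(r[0],1),"size",np.round(r[1],1),"ang",round(r[2],1))
    return im
E
python3 - <<'E'
from h import *
st(); im=boxes("wrist"); cv2.imwrite("pics/w1.png",im)
E
```

```text
t 0.98 p [ 0.5274 -0.2868  0.1897] yaw 0.006 q [ 0.63  0.31 -0.25  1.57  0.08  1.28 -1.2 ] F [ 0.2 -0.2  0.5] w 0.0871 g 0.0
wrist spec3 [462.9 341.4] w [ 0.3196 -0.4778] rectc [ 321.5 -463.2] size [ 28.3 417.7] ang 0.3
wrist spec3 [491.7 292.2] w [ 0.3935 -0.5038] rectc [ 392.1 -502. ] size [81.6 32.8] ang 16.0
wrist spec3 [146.5 292.4] w [ 0.3909 -0.071 ] rectc [389.8 -72.9] size [33.3 81. ] ang 75.9
wrist spec3 [207.  252.6] w [ 0.4457 -0.1521] rectc [ 443.9 -150.9] size [15.8 32.9] ang 52.3
wrist spec3 [192.5 147.7] w [ 0.5705 -0.1483] rectc [ 571.6 -144.9] size [45.3 37.2] ang 33.0
wrist spec4 [ 85.9 242.2] w [ 0.4584 -0.009 ] rectc [454.6  -8.1] size [26.7 35.1] ang 50.4
wrist spec4 [111.4 155.7] w [ 0.5613 -0.0581] rectc [561.2 -59. ] size [18.5 59.4] ang 11.1
wrist spec4 [515.2 141.7] w [ 0.5787 -0.4993] rectc [ 578.4 -499.6] size [76.3 68.3] ang 70.3
wrist spec5 [321.2 185. ] w [ 0.5297 -0.289 ] rectc [ 529.2 -289.1] size [26.1 25.1] ang 38.9
```

View pics/w1.png

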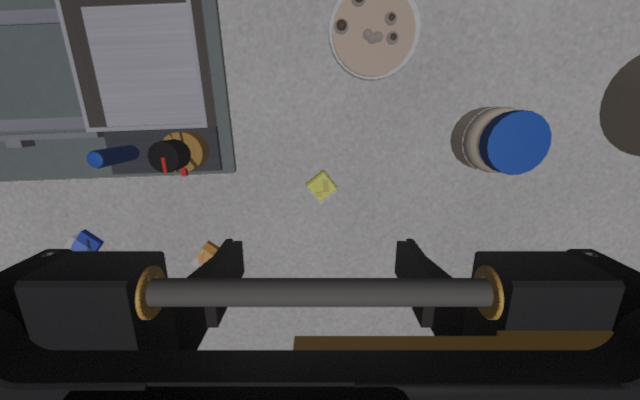

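Run:
```python
from h import *
plan(.5295,-.289,.06,.68)
```

```text
shift mm [ -2.7  11.2 127.3] turn deg [ -0.3  -0.2 -38.1]  ->  [-0.0089  0.0374  0.4242] [-0.0056 -0.0036 -0.8469]
```

Run:
```python
from h import *
st(); plan(.5295,-.289,.06,.68)
```

```text
t 1.03 p [ 0.5319 -0.2784  0.1873] yaw 0.015 q [ 0.62  0.31 -0.26  1.57  0.08  1.27 -1.21] F [ 1.8  8.1 -0.9] w 0.0869 g 0.0
shift mm [ -2.7  11.2 127.3] turn deg [ -0.3  -0.2 -38.1]  ->  [-0.0089  0.0374  0.4242] [-0.0056 -0.0036 -0.8469]
```

Emit:
drive_tool(increments=[[0, 0, 0.1, 0, 0, -0.15], [0, 0, 0.2, 0, 0, -0.3], [0, 0, 0.27, 0, 0, -0.45], [0, 0, 0.3, 0, 0, -0.6], [0, 0, 0.3, 0, 0, -0.74]])

```text
time: 1.45
ee_pos: [0.5239, -0.2881, 0.0962]
eef_rot: [0.956, 0.292, -0.002, -0.002]
ft_force: [-1.4, -0.2, -0.3]
width: 0.0869
grip_force: 0.0
```

Emit:
drive_tool(increments=[[0, 0, 0, 0, 0, -0.05], [0, 0, 0, 0, 0, -0.1], [0, 0, 0, 0, 0, -0.1], [0, 0, 0, 0, 0, -0.1], [0, 0, 0, 0, 0, -0.1]])

```text
time: 1.87
ee_pos: [0.5257, -0.2889, 0.0995]
eef_rot: [0.945, 0.326, -0.0, -0.0]
ft_force: [0.3, -0.1, 0.3]
width: 0.0867
grip_force: 0.0
```

Run:
```python
from h import *
st(); boxes("wrist"); st(); plan(.5295,-.289,.006,.68)
```

```text
t 1.87 p [ 0.5257 -0.2889  0.0995] yaw 0.663 q [ 0.71  0.4  -0.34  1.66  0.15  1.11 -0.59] F [ 0.3 -0.1  0.3] w 0.0867 g 0.0
wrist spec3 [462.5 341.4] w [ 0.5064 -0.4816] rectc [ 501.  -472.2] size [ 20.9 307.4] ang 38.0
wrist spec3 [491.8 292.1] w [ 0.5616 -0.4638] rectc [ 559.9 -463.3] size [59.7 24. ] ang 53.7
wrist spec3 [146.3 292.2] w [ 0.3649 -0.212 ] rectc [ 365.  -213.9] size [59.6 24.5] ang 23.6
wrist spec3 [131.9 190.7] w [ 0.4429 -0.1551] rectc [ 441.2 -154.4] size [25.6 33.8] ang 51.6
wrist spec3 [208.2  52.8] w [ 0.5715 -0.1492] rectc [ 572.5 -145.8] size [46.8 36.8] ang 30.8
wrist spec5 [320.8 206.7] w [ 0.5292 -0.2884] rectc [ 528.1 -289. ] size [28.6 24.5] ang 38.8
t 1.92 p [ 0.5257 -0.2889  0.0995] yaw 0.664 q [ 0.71  0.4  -0.34  1.66  0.15  1.11 -0.59] F [ 0.7 -0.3  0. ] w 0.0872 g 0.0
shift mm [ 3.   2.4 93.5] turn deg [ 0.   0.  -0.9]  ->  [0.0099 0.008  0.3118] [ 0.0001  0.0001 -0.0208]
```

Emit:
drive_tool(increments=[[0.01, 0.008, 0.09, 0, 0, 0], [0.01, 0.008, 0.18, 0, 0, 0], [0.01, 0.008, 0.26, 0, 0, 0], [0.01, 0.008, 0.3, 0, 0, 0], [0.01, 0.008, 0.31, 0, 0, 0]])

```text
time: 2.33
ee_pos: [0.5282, -0.2882, 0.0042]
eef_rot: [0.945, 0.326, -0.001, -0.001]
ft_force: [0.1, -1.1, 0.6]
width: 0.0868
grip_force: 0.0
```

Emit:
drive_tool(increments=[[0, 0, 0, 0, 0, 0], [0, 0, 0, 0, 0, 0], [0, 0, 0, 0, 0, 0], [0, 0, 0, 0, 0, 0], [0, 0, 0, 0, 0, 0]], claw=1, force=20)

```text
time: 2.75
ee_pos: [0.5302, -0.2893, 0.0076]
eef_rot: [0.945, 0.326, 0.001, 0.001]
ft_force: [0.4, -0.2, -0.4]
width: 0.0612
grip_force: 0.0
```

Emit:
drive_tool(increments=[[0, 0, 0, 0, 0, 0], [0, 0, 0, 0, 0, 0], [0, 0, 0, 0, 0, 0], [0, 0, 0, 0, 0, 0], [0, 0, 0, 0, 0, 0]])

```text
time: 3.17
ee_pos: [0.5296, -0.2889, 0.0066]
eef_rot: [0.945, 0.326, 0.0, 0.0]
ft_force: [-0.5, -0.1, 0.3]
width: 0.0286
grip_force: 0.0
```

Emit:
drive_tool(increments=[[0, 0, 0, 0, 0, 0], [0, 0, 0, 0, 0, 0], [0, 0, 0, 0, 0, 0], [0, 0, 0, 0, 0, 0], [0, 0, 0, 0, 0, 0]])

```text
time: 3.58
ee_pos: [0.5296, -0.289, 0.0066]
eef_rot: [0.945, 0.326, 0.0, 0.0]
ft_force: [-0.6, -0.3, 0.4]
width: 0.0255
grip_force: 20.0
```

Emit:
drive_tool(increments=[[0, 0, -0.06, 0, 0, 0], [0, 0, -0.14, 0, 0, 0.1], [0, 0, -0.23, 0, 0, 0.2], [0, 0, -0.31, 0, 0, 0.3], [0, 0, -0.35, 0, 0, 0.35]])

```text
time: 4.0
ee_pos: [0.5309, -0.2894, 0.115]
eef_rot: [0.981, 0.192, 0.002, 0.001]
ft_force: [0.3, 0.2, -0.4]
width: 0.0257
grip_force: 20.0
```

Emit:
drive_tool(increments=[[0, 0, 0, 0, 0, 0.1], [0, 0, 0, 0, 0, 0.2], [0, 0, 0, 0, 0, 0.3], [0, 0, 0, 0, 0, 0.4], [0, 0, 0, 0, 0, 0.45]])

```text
time: 4.42
ee_pos: [0.5296, -0.2889, 0.1116]
eef_rot: [1.0, 0.016, 0.0, 0.0]
ft_force: [-0.7, 0.2, -0.8]
width: 0.0259
grip_force: 20.0
```

Emit:
drive_tool(increments=[[0, 0, 0, 0, 0, 0], [0, 0, 0, 0, 0, 0], [0, 0, 0, 0, 0, 0], [0, 0, 0, 0, 0, 0], [0, 0, 0, 0, 0, 0]])

```text
time: 4.83
ee_pos: [0.5296, -0.289, 0.1116]
eef_rot: [1.0, 0.019, 0.0, 0.0]
ft_force: [0.2, 0.3, -0.7]
width: 0.0261
grip_force: 20.0
```

Run:
```python
from h import *
st(); im=camera("wrist"); cv2.imwrite("pics/w2.png",im)
c=get_calibration("wrist")
g=lambda z,*uv: print(uv,[at("wrist",p,z,c)[:2].round(4) for p in uv])
for dx,dy in [(.0375,.017),(.0125,-.017),(-.0125,.017),(-.0375,-.017)]: print(rail(.028+dx,-.097+dy).round(4),end=" ")
plan(*rail(.028+.0375,-.097+.017),.11,.042)
```

```text
t 4.83 p [ 0.5296 -0.289   0.1116] yaw 0.037 q [ 0.62  0.38 -0.24  1.64  0.1   1.13 -1.18] F [ 0.2  0.3 -0.7] w 0.0261 g 20.0
[ 0.6836 -0.0996] [ 0.6601 -0.1346] [ 0.6337 -0.1017] [ 0.6101 -0.1367] shift mm [ 161.  -183.6    1.5] turn deg [ 0.   0.  -0.3]  ->  [ 0.5366 -0.6121  0.0051] [ 0.      0.     -0.0064]
```

View pics/w2.png

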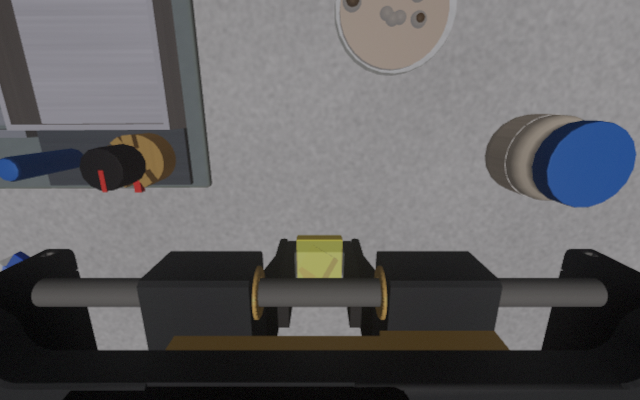

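Emit:
drive_tool(increments=[[0.05, -0.05, 0, 0, 0, 0], [0.12, -0.13, 0, 0, 0, 0], [0.2, -0.22, 0, 0, 0, 0], [0.28, -0.31, 0, 0, 0, 0], [0.36, -0.4, 0, 0, 0, 0]])

```text
time: 5.3
ee_pos: [0.634, -0.1639, 0.1117]
eef_rot: [1.0, 0.018, 0.0, 0.0]
ft_force: [-0.5, -1.4, 0.6]
width: 0.0258
grip_force: 20.0
```

Emit:
drive_tool(increments=[[0.07, -0.08, 0, 0, 0, 0], [0.13, -0.15, 0, 0, 0, 0], [0.165, -0.19, 0, 0, 0, 0], [0.177, -0.21, 0, 0, 0, 0], [0.177, -0.212, 0, 0, 0, 0]])

```text
time: 5.72
ee_pos: [0.6841, -0.0985, 0.1112]
eef_rot: [1.0, 0.019, -0.0, -0.0]
ft_force: [-0.6, -0.2, -0.2]
width: 0.0259
grip_force: 20.0
```

Emit:
drive_tool(increments=[[0, 0, 0, 0, 0, 0], [0, 0, 0, 0, 0, 0], [0, 0, 0, 0, 0, 0], [0, 0, 0, 0, 0, 0], [0, 0, 0, 0, 0, 0]])

```text
time: 6.13
ee_pos: [0.6836, -0.1007, 0.1117]
eef_rot: [1.0, 0.018, 0.0, 0.0]
ft_force: [-0.2, 0.5, -0.6]
width: 0.0261
grip_force: 20.0
```

Run:
```python
from h import *
st(); im=camera("wrist"); 
# predicted tray rim inner corners and floor corners
T=np.array([.028,-.097])
for z,col in((.042,(0,0,255)),(.016,(0,255,0))):
    P=[np.r_[rail(*(T+[a,b])),z] for a,b in((.055,.055),(.055,-.055),(-.055,-.055),(-.055,.055))]
    q=proj("wrist",np.array(P)); cv2.polylines(im,[q.round().astype(int)],True,col,1); print(q.round())
P=[np.r_[rail(*(T+[a,b])),.016] for a,b in((.0375,.017),(.0125,-.017),(-.0125,.017),(-.0375,-.017))]
for q in proj("wrist",np.array(P)): cv2.circle(im,tuple(q.round().astype(int).tolist()),3,(255,0,255),-1)
cv2.imwrite("pics/w3.png",im); plan(*rail(.0655,-.080),.022,.042)
```

```text
t 6.13 p [ 0.6836 -0.1007  0.1117] yaw 0.035 q [ 0.29  0.57 -0.3   1.38  0.17  1.22 -1.56] F [-0.2  0.5 -0.6] w 0.0261 g 20.0
[[269. 197.]
 [412. 196.]
 [402. 319.]
 [275. 320.]]
[[273. 189.]
 [403. 189.]
 [395. 302.]
 [279. 302.]]
shift mm [-0.  -0.8 89.7] turn deg [ 0.  -0.  -0.4]  ->  [-1.00e-04 -2.60e-03  2.99e-01] [ 0.0004 -0.0002 -0.008 ]
```

View pics/w3.png

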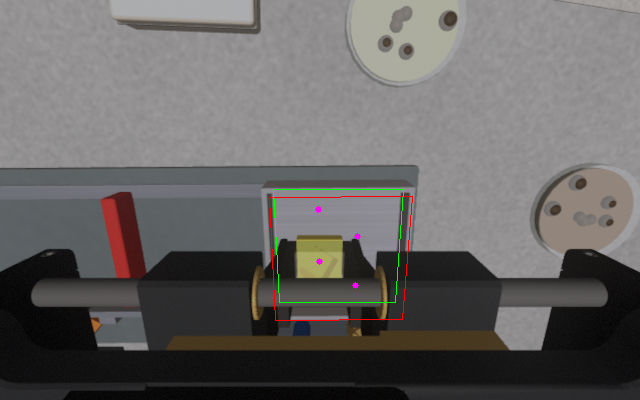

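Run:
```python
from h import *
c=get_calibration("wrist"); im=cv2.imread("pics/w3.png")
f=lambda x,y,z: proj("wrist",np.array([np.r_[rail(x,y),z]]),c)[0].round(1)
print("rail corner",f(.1,-.17,.01),"edge",f(.1,0,.01))
for x in(.028,.032,.036): print(x,"outer rim corners",f(x+.059,-.097+.059,.042),f(x+.059,-.097-.059,.042))
for uv,z in [((416,166),.01),((264,182),.042),((414,181),.042)]:
    w=at("wrist",uv,z,c)[:2]; cs,sn=np.cos(YAW),np.sin(YAW); d=w-O; print(uv,w,(cs*d[0]+sn*d[1]).round(4),(-sn*d[0]+cs*d[1]).round(4))
cv2.imwrite("pics/w3c.png",cv2.resize(im[155:275,230:430],(800,480),interpolation=cv2.INTER_CUBIC))
```

```text
rail corner [423.6 167.4] edge [224.3 168.8]
0.028 outer rim corners [263.2 192.3] [417.3 191.2]
0.032 outer rim corners [262.9 187.2] [417.7 186.1]
0.036 outer rim corners [262.6 182.1] [418.1 181. ]
(416, 166) [ 0.72285647 -0.18141367] 0.1012 -0.1634
(264, 182) [ 0.71140228 -0.05742906] 0.095 -0.0391
(414, 181) [ 0.71617275 -0.1711046 ] 0.095 -0.1529
```

View pics/w3c.png

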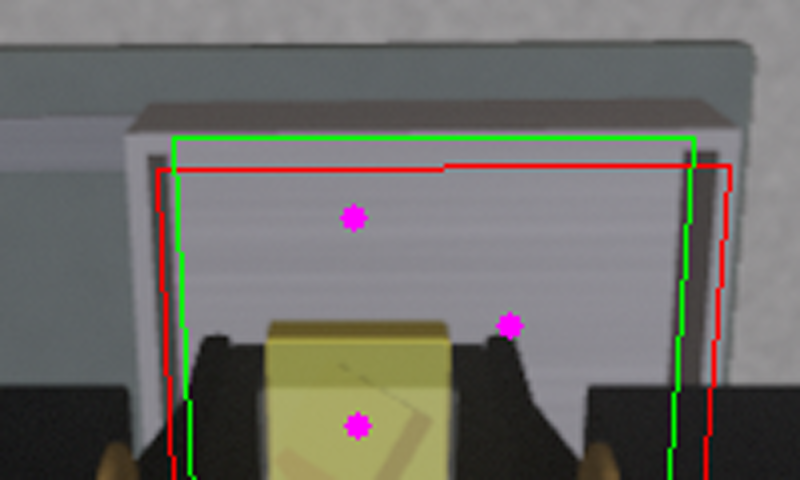

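Emit:
drive_tool(increments=[[0.008, -0.008, 0.06, 0, 0, 0], [0.008, -0.008, 0.14, 0, 0, 0], [0.008, -0.008, 0.21, 0, 0, 0], [0.008, -0.008, 0.26, 0, 0, 0], [0.008, -0.008, 0.28, 0, 0, 0]])

```text
time: 6.6
ee_pos: [0.6847, -0.0972, 0.0248]
eef_rot: [1.0, 0.018, -0.002, -0.0]
ft_force: [-0.9, -0.3, -0.3]
width: 0.0258
grip_force: 20.0
```

Emit:
drive_tool(increments=[[0, 0, 0.008, 0, 0, 0], [0, 0, 0.01, 0, 0, 0], [0, 0, 0.01, 0, 0, 0], [0, 0, 0.01, 0, 0, 0], [0, 0, 0.01, 0, 0, 0]])

```text
time: 7.02
ee_pos: [0.6869, -0.0972, 0.0257]
eef_rot: [1.0, 0.018, 0.001, 0.0]
ft_force: [-0.1, -0.4, -0.8]
width: 0.0257
grip_force: 20.0
```

Emit:
drive_tool(increments=[[0, 0, 0, 0, 0, 0], [0, 0, 0, 0, 0, 0], [0, 0, 0, 0, 0, 0], [0, 0, 0, 0, 0, 0], [0, 0, 0, 0, 0, 0]], claw=0.62)

```text
time: 7.43
ee_pos: [0.6862, -0.0971, 0.0246]
eef_rot: [1.0, 0.018, 0.0, 0.0]
ft_force: [0.2, -0.6, -0.4]
width: 0.033
grip_force: 0.0
```

Emit:
drive_tool(increments=[[0, 0, -0.04, 0, 0, 0], [0, 0, -0.12, 0, 0, 0], [0, 0, -0.22, 0, 0, 0], [0, 0, -0.31, 0, 0, 0], [0, 0, -0.35, 0, 0, 0]], claw=0.4)

```text
time: 7.85
ee_pos: [0.688, -0.0971, 0.1349]
eef_rot: [1.0, 0.018, 0.003, 0.0]
ft_force: [-0.4, 0.4, 1.2]
width: 0.051
grip_force: 0.0
```

Emit:
drive_tool(increments=[[-0.08, 0.015, 0, 0, 0, 0], [-0.2, 0.03, 0, 0, 0, 0], [-0.32, 0.05, 0, 0, 0, 0], [-0.44, 0.08, 0, 0, 0, 0], [-0.54, 0.1, 0, 0, 0, 0]])

```text
time: 8.27
ee_pos: [0.5229, -0.1338, 0.1296]
eef_rot: [1.0, 0.018, -0.0, 0.0]
ft_force: [0.4, -1.1, 1.4]
width: 0.0521
grip_force: 0.0
```

Emit:
drive_tool(increments=[[-0.1, 0.02, 0, 0, 0, -0.14], [-0.18, 0.04, 0, 0, 0, -0.28], [-0.24, 0.05, 0, 0, 0, -0.42], [-0.27, 0.06, 0, 0, 0, -0.56], [-0.28, 0.06, 0, 0, 0, -0.7]])

```text
time: 8.68
ee_pos: [0.4404, -0.1551, 0.13]
eef_rot: [0.957, 0.291, -0.0, 0.0]
ft_force: [0.3, 1.5, -0.8]
width: 0.0523
grip_force: 0.0
```

Emit:
drive_tool(increments=[[0, 0, 0, 0, 0, -0.12], [0, 0, 0, 0, 0, -0.25], [0, 0, 0, 0, 0, -0.36], [0, 0, 0, 0, 0, -0.4], [0, 0, 0, 0, 0, -0.4]])

```text
time: 9.1
ee_pos: [0.4421, -0.154, 0.1299]
eef_rot: [0.9, 0.436, 0.0, 0.0]
ft_force: [0.4, -0.1, -0.3]
width: 0.0525
grip_force: 0.0
```

Emit:
drive_tool(increments=[[0, 0, 0, 0, 0, 0], [0, 0, 0, 0, 0, 0], [0, 0, 0, 0, 0, 0], [0, 0, 0, 0, 0, 0], [0, 0, 0, 0, 0, 0]])

```text
time: 9.52
ee_pos: [0.4421, -0.154, 0.1296]
eef_rot: [0.9, 0.435, 0.0, 0.0]
ft_force: [0.8, 0.6, -0.8]
width: 0.0523
grip_force: 0.0
```

Run:
```python
from h import *
st(); boxes("wrist"); boxes("top",smin=60); st(); plan(.441,-.153,.0065,.9)
```

```text
t 9.52 p [ 0.4421 -0.154   0.1296] yaw 0.9 q [ 0.58  0.09 -0.35  1.96  0.03  1.1  -0.46] F [ 0.8  0.6 -0.8] w 0.0523 g 0.0
wrist spec3 [402.2 341.5] w [ 0.4144 -0.3353] rectc [ 407.3 -327.3] size [ 23.4 375.9] ang 51.6
wrist spec3 [429. 292.] w [ 0.4705 -0.3016] rectc [ 468.9 -302.1] size [64.4 19.1] ang 61.5
wrist spec3 [209.  292.4] w [ 0.292  -0.1605] rectc [ 292.3 -161.9] size [64.4 19. ] ang 41.9
wrist spec3 [317.8 202.4] w [ 0.4404 -0.1548] rectc [ 441.3 -153.8] size [25.6 24.4] ang 50.8
wrist spec3 [439.8 129.7] w [ 0.5668 -0.1696] rectc [ 567.7 -170. ] size [10.1 24.6] ang 37.0
wrist spec3 [429.3 101. ] w [ 0.5726 -0.1435] rectc [ 575.5 -143.1] size [48.8 23.1] ang 9.5
wrist spec4 [221.5  58.5] w [ 0.4552 -0.0074] rectc [454.4  -7. ] size [25.2 28.6] ang 51.5
wrist spec4 [402.1  36. ] w [ 0.5825 -0.087 ] rectc [581.5 -87.4] size [37.8 19.8] ang 5.0
top spec1 [259.9 215. ] w [0.443  0.1522] rectc [443.1 151.8] size [21.2 20.7] ang 26.4
top spec3 [212.7 264.5] w [0.2821 0.3041] rectc [282.2 305.9] size [19.3 22.5] ang 89.1
top spec3 [599.7 205.8] w [ 0.46  -1.002] rectc [ 445.5
[... 586 characters left out ...]
4 [446.1 167.7] w [ 0.599  -0.4847] rectc [ 598.4 -484.4] size [55.4 57.6] ang 86.1
top spec4 [444.5 104.5] w [ 0.8295 -0.4954] rectc [ 829.6 -495.5] size [65.1 70.2] ang 44.1
top spec5 [359.9 317.1] w [ 0.1079 -0.171 ] rectc [ 106.6 -170.5] size [140.4  25. ] ang 79.4
top spec5 [333.8 143.1] w [ 0.6908 -0.1002] rectc [ 691.1 -101. ] size [20.9 21.6] ang 89.5
top spec5 [516.6 144.7] w [ 0.6791 -0.7383] rectc [ 680.1 -739. ] size [85.5 83.5] ang 89.4
t 9.62 p [ 0.4421 -0.154   0.1295] yaw 0.9 q [ 0.58  0.09 -0.35  1.96  0.03  1.1  -0.46] F [-0.1  0.5 -2. ] w 0.0522 g 0.0
shift mm [ 1.00e-01 -1.50e+00  1.23e+02] turn deg [0. 0. 0.]  ->  [ 4.000e-04 -5.100e-03  4.101e-01] [0.0001 0.     0.0003]
```

Emit:
drive_tool(increments=[[0, 0, 0.1, 0, 0, 0], [0, 0, 0.22, 0, 0, 0], [0, 0, 0.33, 0, 0, 0], [0, 0, 0.39, 0, 0, 0], [0, 0, 0.41, 0, 0, 0]])

```text
time: 10.03
ee_pos: [0.44, -0.1533, 0.0036]
eef_rot: [0.9, 0.435, -0.002, -0.002]
ft_force: [-0.3, 0.4, 0.0]
width: 0.0522
grip_force: 0.0
```

Emit:
drive_tool(increments=[[0, 0, 0, 0, 0, 0], [0, 0, 0, 0, 0, 0], [0, 0, 0, 0, 0, 0], [0, 0, 0, 0, 0, 0], [0, 0, 0, 0, 0, 0]])

```text
time: 10.45
ee_pos: [0.4429, -0.1544, 0.0077]
eef_rot: [0.9, 0.435, 0.001, 0.001]
ft_force: [0.6, 0.7, -0.4]
width: 0.0517
grip_force: 0.0
```

Emit:
drive_tool(increments=[[0, 0, 0, 0, 0, 0], [0, 0, 0, 0, 0, 0], [0, 0, 0, 0, 0, 0], [0, 0, 0, 0, 0, 0], [0, 0, 0, 0, 0, 0]], claw=1)

```text
time: 10.87
ee_pos: [0.4421, -0.154, 0.0066]
eef_rot: [0.9, 0.435, 0.0, 0.0]
ft_force: [-1.2, 1.5, 0.5]
width: 0.0267
grip_force: 0.2
```

Emit:
drive_tool(increments=[[0, 0, 0, 0, 0, 0], [0, 0, 0, 0, 0, 0], [0, 0, 0, 0, 0, 0], [0, 0, 0, 0, 0, 0], [0, 0, 0, 0, 0, 0]])

```text
time: 11.28
ee_pos: [0.4421, -0.1541, 0.0066]
eef_rot: [0.9, 0.435, -0.0, 0.0]
ft_force: [-0.5, 0.9, 0.3]
width: 0.0257
grip_force: 20.0
```

Emit:
drive_tool(increments=[[0, 0, -0.06, 0, 0, 0], [0, 0, -0.14, 0, 0, 0.1], [0, 0, -0.23, 0, 0, 0.2], [0, 0, -0.32, 0, 0, 0.32], [0, 0, -0.36, 0, 0, 0.45]])

```text
time: 11.7
ee_pos: [0.4434, -0.1543, 0.1178]
eef_rot: [0.963, 0.268, 0.002, 0.001]
ft_force: [0.1, 0.1, -0.7]
width: 0.0258
grip_force: 20.0
```

Emit:
drive_tool(increments=[[0, 0, 0, 0, 0, 0.14], [0, 0, 0, 0, 0, 0.28], [0, 0, 0, 0, 0, 0.42], [0, 0, 0, 0, 0, 0.55], [0, 0, 0, 0, 0, 0.64]])

```text
time: 12.12
ee_pos: [0.442, -0.154, 0.1145]
eef_rot: [1.0, 0.019, -0.0, 0.0]
ft_force: [0.3, 0.8, 0.2]
width: 0.026
grip_force: 20.0
```

Emit:
drive_tool(increments=[[0, 0, 0, 0, 0, 0], [0, 0, 0, 0, 0, 0], [0, 0, 0, 0, 0, 0], [0, 0, 0, 0, 0, 0], [0, 0, 0, 0, 0, 0]])

```text
time: 12.53
ee_pos: [0.4421, -0.154, 0.1145]
eef_rot: [1.0, 0.023, 0.0, 0.0]
ft_force: [0.3, -0.7, 0.0]
width: 0.0257
grip_force: 20.0
```

Run:
```python
from h import *
st(); plan(*rail(.043,-.1125),.115,.042)
```

```text
t 12.53 p [ 0.4421 -0.154   0.1145] yaw 0.046 q [ 0.52  0.1  -0.3   1.98  0.03  1.06 -1.32] F [ 0.3 -0.7  0. ] w 0.0257 g 20.0
shift mm [221.1 -11.   -0.5] turn deg [ 0.  -0.   0.2]  ->  [ 0.7372 -0.0367 -0.0016] [ 0.     -0.      0.0045]
```

Emit:
drive_tool(increments=[[0.06, -0.005, 0, 0, 0, 0], [0.16, -0.01, 0, 0, 0, 0], [0.27, -0.015, 0, 0, 0, 0], [0.38, -0.02, 0, 0, 0, 0], [0.48, -0.025, 0, 0, 0, 0]])

```text
time: 12.95
ee_pos: [0.5873, -0.14, 0.1144]
eef_rot: [1.0, 0.022, 0.0, 0.0]
ft_force: [0.0, -0.3, 0.1]
width: 0.0257
grip_force: 20.0
```

Emit:
drive_tool(increments=[[0.09, -0.003, 0, 0, 0, 0], [0.17, -0.006, 0, 0, 0, 0], [0.23, -0.01, 0, 0, 0, 0], [0.257, -0.012, 0, 0, 0, 0], [0.257, -0.012, 0, 0, 0, 0]])

```text
time: 13.37
ee_pos: [0.6634, -0.1324, 0.1138]
eef_rot: [1.0, 0.023, -0.0, -0.0]
ft_force: [-0.1, 0.3, -0.8]
width: 0.0259
grip_force: 20.0
```

Emit:
drive_tool(increments=[[0, 0, 0, 0, 0, 0], [0, 0, 0, 0, 0, 0], [0, 0, 0, 0, 0, 0], [0, 0, 0, 0, 0, 0], [0, 0, 0, 0, 0, 0]])

```text
time: 13.78
ee_pos: [0.6621, -0.1335, 0.1149]
eef_rot: [1.0, 0.022, 0.0, 0.0]
ft_force: [0.2, 0.3, -0.3]
width: 0.0258
grip_force: 20.0
```

Run:
```python
from h import *
st(); cv2.imwrite("pics/w4.png",camera("wrist")); plan(*rail(.043,-.1125),.0245,.042)
```

```text
t 13.78 p [ 0.6621 -0.1335  0.1149] yaw 0.044 q [ 0.34  0.53 -0.29  1.43  0.16  1.21 -1.5 ] F [ 0.2  0.3 -0.3] w 0.0258 g 20.0
shift mm [ 0.3 -0.5 90.4] turn deg [ 0.  -0.   0.1]  ->  [ 0.0011 -0.0015  0.3012] [ 0.0005 -0.0003  0.0027]
```

View pics/w4.png

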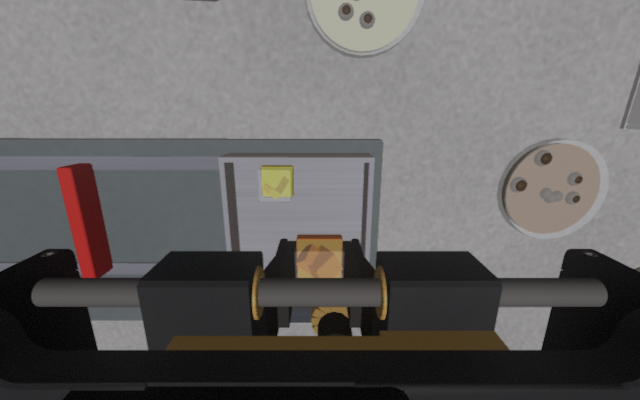

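Emit:
drive_tool(increments=[[0, 0, 0.06, 0, 0, 0], [0, 0, 0.14, 0, 0, 0], [0, 0, 0.22, 0, 0, 0], [0, 0, 0.28, 0, 0, 0], [0, 0, 0.3, 0, 0, 0]])

```text
time: 14.25
ee_pos: [0.6606, -0.1331, 0.022]
eef_rot: [1.0, 0.022, -0.002, -0.0]
ft_force: [-13.6, 1.1, 28.3]
width: 0.0256
grip_force: 20.0
```

Emit:
drive_tool(increments=[[0, 0, 0, 0, 0, 0], [0, 0, 0, 0, 0, 0], [0, 0, 0, 0, 0, 0], [0, 0, 0, 0, 0, 0], [0, 0, 0, 0, 0, 0]])

```text
time: 14.67
ee_pos: [0.6628, -0.1333, 0.0252]
eef_rot: [1.0, 0.022, 0.0, 0.0]
ft_force: [0.5, -0.4, -0.5]
width: 0.0257
grip_force: 20.0
```

Emit:
drive_tool(increments=[[0, 0, 0, 0, 0, 0], [0, 0, 0, 0, 0, 0], [0, 0, 0, 0, 0, 0], [0, 0, 0, 0, 0, 0], [0, 0, 0, 0, 0, 0]], claw=0.62)

```text
time: 15.08
ee_pos: [0.6625, -0.1332, 0.0246]
eef_rot: [1.0, 0.022, 0.0, 0.0]
ft_force: [-0.7, -1.3, -0.2]
width: 0.0329
grip_force: 0.1
```

Emit:
drive_tool(increments=[[0, 0, -0.04, 0, 0, 0], [0, 0, -0.12, 0, 0, 0], [0, 0, -0.22, 0, 0, 0], [0, 0, -0.31, 0, 0, 0], [0, 0, -0.35, 0, 0, 0]], claw=0.4)

```text
time: 15.5
ee_pos: [0.6643, -0.1332, 0.1348]
eef_rot: [1.0, 0.022, 0.003, 0.0]
ft_force: [-0.1, 0.2, 0.5]
width: 0.0507
grip_force: 0.0
```

Emit:
drive_tool(increments=[[-0.05, -0.03, 0, 0, 0, 0], [-0.14, -0.09, 0, 0, 0, 0], [-0.23, -0.15, 0, 0, 0, 0], [-0.33, -0.22, 0, 0, 0, 0], [-0.42, -0.28, 0, 0, 0, 0]])

```text
time: 15.92
ee_pos: [0.5311, -0.0537, 0.1296]
eef_rot: [1.0, 0.022, -0.0, 0.0]
ft_force: [0.3, 1.0, 1.0]
width: 0.0524
grip_force: 0.0
```

Emit:
drive_tool(increments=[[-0.09, -0.06, 0, 0, 0, -0.14], [-0.17, -0.11, 0, 0, 0, -0.28], [-0.23, -0.15, 0, 0, 0, -0.42], [-0.25, -0.168, 0, 0, 0, -0.56], [-0.253, -0.168, 0, 0, 0, -0.7]])

```text
time: 16.33
ee_pos: [0.4535, -0.0066, 0.1301]
eef_rot: [0.955, 0.296, 0.0, 0.0]
ft_force: [0.2, 0.9, 1.2]
width: 0.0523
grip_force: 0.0
```

Emit:
drive_tool(increments=[[0, 0, 0, 0, 0, -0.12], [0, 0, 0, 0, 0, -0.25], [0, 0, 0, 0, 0, -0.36], [0, 0, 0, 0, 0, -0.39], [0, 0, 0, 0, 0, -0.39]])

```text
time: 16.75
ee_pos: [0.4548, -0.0078, 0.1298]
eef_rot: [0.9, 0.435, 0.0, 0.0]
ft_force: [0.4, -0.1, -0.0]
width: 0.0523
grip_force: 0.0
```

Emit:
drive_tool(increments=[[0, 0, 0, 0, 0, 0], [0, 0, 0, 0, 0, 0], [0, 0, 0, 0, 0, 0], [0, 0, 0, 0, 0, 0], [0, 0, 0, 0, 0, 0]])

```text
time: 17.17
ee_pos: [0.4548, -0.0078, 0.1295]
eef_rot: [0.9, 0.435, -0.0, 0.0]
ft_force: [0.4, -0.7, 0.4]
width: 0.0522
grip_force: 0.0
```

Run:
```python
from h import *
st(); boxes("wrist"); boxes("top",smin=60); plan(.4545,-.008,.0065,.9)
```

```text
t 17.17 p [ 0.4548 -0.0078  0.1295] yaw 0.9 q [ 0.36  0.06 -0.46  1.99  0.03  1.1  -0.78] F [ 0.4 -0.7  0.4] w 0.0522 g 0.0
wrist spec1 [198.9  68.2] w [0.4479 0.1452] rectc [447.9 144.9] size [24.6  7.7] ang 26.1
wrist spec3 [402.8 341.5] w [ 0.4275 -0.1894] rectc [ 420. -181.] size [ 23.4 375.8] ang 51.5
wrist spec3 [428.9 292. ] w [ 0.4832 -0.1553] rectc [ 481.6 -155.9] size [64.4 19.1] ang 61.3
wrist spec3 [209.1 292.4] w [ 0.3048 -0.0143] rectc [305.2 -15.8] size [64.2 19.5] ang 43.1
wrist spec3 [511.7 239.9] w [ 0.5784 -0.1569] rectc [ 581.7 -160.2] size [28.4 56.9] ang 43.2
wrist spec3 [592.1 171.3] w [ 0.6691 -0.1422] rectc [ 669.  -143.5] size [30.6 35.7] ang 3.9
wrist spec3 [327.2   9.8] w [0.5589 0.1121] rectc [556.6 111.4] size [17.7 32.7] ang 51.5
wrist spec4 [491.1 207.7] w [ 0.579  -0.1152] rectc [ 579.3 -114.5] size [19.9 60. ] ang 21.6
wrist spec4 [317.7 198.6] w [ 0.4554 -0.0056] rectc [455.3  -6.1] size [25.5 24.3] ang 50.8
wrist spec5 [601.3 117. ] w [ 0.696  -0.1022] rectc [ 696.5 -102.4] size [30.6 36.1] ang 85.8
top spec1 [259.8 215. ] w [0.4431 0.1524] rectc [
[... 626 characters left out ...]
rectc [647.5 990.2] size [232.6  76. ] ang 6.8
top spec3 [589.8 137.7] w [ 0.7024 -1.0005] rectc [ 727.5 -974.3] size [407.  592.9] ang 81.1
top spec4 [446.1 167.7] w [ 0.599  -0.4847] rectc [ 598.4 -484.4] size [55.4 57.6] ang 86.1
top spec4 [444.5 104.5] w [ 0.8295 -0.4954] rectc [ 829.6 -495.5] size [65.1 70.2] ang 44.1
top spec5 [325.5 312.9] w [ 0.1231 -0.0607] rectc [121.5 -62. ] size [ 24.3 142.9] ang 7.2
top spec5 [332.9 142.9] w [ 0.6917 -0.0972] rectc [692.9 -97.6] size [20.8 25.3] ang 88.8
top spec5 [516.6 144.8] w [ 0.679  -0.7382] rectc [ 680.1 -739. ] size [85.5 83.5] ang 89.4
shift mm [ -0.4  -0.2 123. ] turn deg [0. 0. 0.]  ->  [-0.0012 -0.0006  0.4101] [0.     0.     0.0002]
```

Emit:
drive_tool(increments=[[0, 0, 0.1, 0, 0, 0], [0, 0, 0.22, 0, 0, 0], [0, 0, 0.33, 0, 0, 0], [0, 0, 0.385, 0, 0, 0], [0, 0, 0.4, 0, 0, 0]])

```text
time: 17.68
ee_pos: [0.4526, -0.0078, 0.0066]
eef_rot: [0.9, 0.435, -0.002, -0.001]
ft_force: [-0.6, -0.1, 0.6]
width: 0.0521
grip_force: 0.0
```

Emit:
drive_tool(increments=[[0, 0, 0.005, 0, 0, 0], [0, 0, 0.01, 0, 0, 0], [0, 0, 0.01, 0, 0, 0], [0, 0, 0.01, 0, 0, 0], [0, 0, 0.01, 0, 0, 0]])

```text
time: 18.1
ee_pos: [0.4556, -0.0079, 0.0076]
eef_rot: [0.9, 0.435, 0.001, 0.001]
ft_force: [0.4, -0.3, -0.0]
width: 0.052
grip_force: 0.0
```

Emit:
drive_tool(increments=[[0, 0, 0, 0, 0, 0], [0, 0, 0, 0, 0, 0], [0, 0, 0, 0, 0, 0], [0, 0, 0, 0, 0, 0], [0, 0, 0, 0, 0, 0]], claw=1)

```text
time: 18.52
ee_pos: [0.4549, -0.0079, 0.0066]
eef_rot: [0.9, 0.435, 0.0, 0.0]
ft_force: [-0.2, 0.1, 0.3]
width: 0.0268
grip_force: 0.2
```

Emit:
drive_tool(increments=[[0, 0, 0, 0, 0, 0], [0, 0, 0, 0, 0, 0], [0, 0, 0, 0, 0, 0], [0, 0, 0, 0, 0, 0], [0, 0, 0, 0, 0, 0]])

```text
time: 18.93
ee_pos: [0.4548, -0.0079, 0.0065]
eef_rot: [0.9, 0.435, -0.0, 0.0]
ft_force: [-0.1, -0.2, 1.3]
width: 0.0258
grip_force: 20.0
```

Emit:
drive_tool(increments=[[0, 0, -0.06, 0, 0, 0], [0, 0, -0.14, 0, 0, 0.1], [0, 0, -0.23, 0, 0, 0.2], [0, 0, -0.32, 0, 0, 0.32], [0, 0, -0.36, 0, 0, 0.45]])

```text
time: 19.35
ee_pos: [0.4562, -0.0077, 0.1177]
eef_rot: [0.963, 0.268, 0.002, 0.001]
ft_force: [0.3, -0.1, 0.5]
width: 0.0255
grip_force: 20.0
```

Emit:
drive_tool(increments=[[0, 0, 0, 0, 0, 0.14], [0, 0, 0, 0, 0, 0.28], [0, 0, 0, 0, 0, 0.42], [0, 0, 0, 0, 0, 0.55], [0, 0, 0, 0, 0, 0.64]])

```text
time: 19.77
ee_pos: [0.4547, -0.0078, 0.1145]
eef_rot: [1.0, 0.019, -0.0, 0.0]
ft_force: [-0.9, -0.9, 0.2]
width: 0.0256
grip_force: 20.0
```

Emit:
drive_tool(increments=[[0, 0, 0, 0, 0, 0], [0, 0, 0, 0, 0, 0], [0, 0, 0, 0, 0, 0], [0, 0, 0, 0, 0, 0], [0, 0, 0, 0, 0, 0]])

```text
time: 20.18
ee_pos: [0.4548, -0.0078, 0.1145]
eef_rot: [1.0, 0.023, 0.0, 0.0]
ft_force: [-0.6, -0.2, -0.7]
width: 0.0255
grip_force: 20.0
```

Emit:
drive_tool(increments=[[0.04, 0.025, 0, 0, 0, 0], [0.11, 0.06, 0, 0, 0, 0], [0.2, 0.115, 0, 0, 0, 0], [0.29, 0.165, 0, 0, 0, 0], [0.38, 0.215, 0, 0, 0, 0]])

```text
time: 20.6
ee_pos: [0.5727, -0.0682, 0.1145]
eef_rot: [1.0, 0.023, 0.0, 0.0]
ft_force: [0.1, 0.1, -0.3]
width: 0.0257
grip_force: 20.0
```

Emit:
drive_tool(increments=[[0.08, 0.05, 0, 0, 0, 0], [0.15, 0.09, 0, 0, 0, 0], [0.2, 0.115, 0, 0, 0, 0], [0.21, 0.12, 0, 0, 0, 0], [0.21, 0.12, 0, 0, 0, 0]])

```text
time: 21.02
ee_pos: [0.6363, -0.1006, 0.1139]
eef_rot: [1.0, 0.022, -0.0, -0.0]
ft_force: [-0.5, 0.7, -0.6]
width: 0.0259
grip_force: 20.0
```

Emit:
drive_tool(increments=[[0, 0, 0, 0, 0, 0], [0, 0, 0, 0, 0, 0], [0, 0, 0, 0, 0, 0], [0, 0, 0, 0, 0, 0], [0, 0, 0, 0, 0, 0]])

```text
time: 21.43
ee_pos: [0.6359, -0.1002, 0.1149]
eef_rot: [1.0, 0.022, 0.0, 0.0]
ft_force: [-0.7, 0.3, 0.2]
width: 0.0259
grip_force: 20.0
```

Run:
```python
from h import *
st(); cv2.imwrite("pics/w5.png",camera("wrist")); plan(*rail(.018,-.0785),.0245,.042)
```

```text
t 21.43 p [ 0.6359 -0.1002  0.1149] yaw 0.045 q [ 0.33  0.47 -0.32  1.52  0.15  1.18 -1.55] F [-0.7  0.3  0.2] w 0.0259 g 20.0
shift mm [ 0.2 -0.2 90.3] turn deg [ 0.  -0.   0.1]  ->  [ 0.0005 -0.0006  0.3011] [ 0.0003 -0.0003  0.0033]
```

Emit:
drive_tool(increments=[[0, 0, 0.05, 0, 0, 0], [0, 0, 0.13, 0, 0, 0], [0, 0, 0.21, 0, 0, 0], [0, 0, 0.26, 0, 0, 0], [0, 0, 0.28, 0, 0, 0]])

```text
time: 21.9
ee_pos: [0.6344, -0.1002, 0.0279]
eef_rot: [1.0, 0.022, -0.002, -0.0]
ft_force: [-1.2, -0.4, 0.1]
width: 0.026
grip_force: 20.0
```

Emit:
drive_tool(increments=[[0, 0, 0.01, 0, 0, 0], [0, 0, 0.02, 0, 0, 0], [0, 0, 0.02, 0, 0, 0], [0, 0, 0.02, 0, 0, 0], [0, 0, 0.02, 0, 0, 0]])

```text
time: 22.32
ee_pos: [0.6367, -0.1005, 0.0256]
eef_rot: [1.0, 0.022, 0.001, 0.0]
ft_force: [-0.6, 0.4, -0.5]
width: 0.0259
grip_force: 20.0
```

Emit:
drive_tool(increments=[[0, 0, 0, 0, 0, 0], [0, 0, 0, 0, 0, 0], [0, 0, 0, 0, 0, 0], [0, 0, 0, 0, 0, 0], [0, 0, 0, 0, 0, 0]], claw=0.62)

```text
time: 22.73
ee_pos: [0.6362, -0.1004, 0.0246]
eef_rot: [1.0, 0.022, 0.0, 0.0]
ft_force: [-0.6, 0.5, 0.9]
width: 0.0329
grip_force: 0.0
```

Emit:
drive_tool(increments=[[0, 0, -0.04, 0, 0, 0], [0, 0, -0.12, 0, 0, 0], [0, 0, -0.22, 0, 0, 0], [0, 0, -0.31, 0, 0, 0], [0, 0, -0.35, 0, 0, 0]], claw=0.4)

```text
time: 23.15
ee_pos: [0.6379, -0.1004, 0.1347]
eef_rot: [1.0, 0.022, 0.003, 0.0]
ft_force: [0.3, 0.2, 0.5]
width: 0.0511
grip_force: 0.0
```

Emit:
drive_tool(increments=[[-0.04, -0.06, 0, 0, 0, 0], [-0.1, -0.14, 0, 0, 0, 0], [-0.17, -0.24, 0, 0, 0, 0], [-0.24, -0.34, 0, 0, 0, 0], [-0.31, -0.44, 0, 0, 0, 0]])

```text
time: 23.57
ee_pos: [0.5361, 0.0284, 0.1297]
eef_rot: [1.0, 0.022, 0.0, 0.0]
ft_force: [0.6, 0.4, 0.3]
width: 0.0521
grip_force: 0.0
```

Emit:
drive_tool(increments=[[-0.07, -0.1, 0, 0, 0, -0.1], [-0.15, -0.2, 0, 0, 0, -0.2], [-0.22, -0.3, 0, 0, 0, -0.3], [-0.27, -0.38, 0, 0, 0, -0.42], [-0.295, -0.42, 0, 0, 0, -0.53]])

```text
time: 23.98
ee_pos: [0.441, 0.1524, 0.1301]
eef_rot: [0.973, 0.233, 0.0, 0.0]
ft_force: [0.6, 0.9, -0.3]
width: 0.0525
grip_force: 0.0
```

Emit:
drive_tool(increments=[[0, 0, 0, 0, 0, 0], [0, 0, 0, 0, 0, 0], [0, 0, 0, 0, 0, 0], [0, 0, 0, 0, 0, 0], [0, 0, 0, 0, 0, 0]])

```text
time: 24.4
ee_pos: [0.4439, 0.1484, 0.1295]
eef_rot: [0.974, 0.227, -0.0, 0.0]
ft_force: [0.1, -0.4, -0.4]
width: 0.052
grip_force: 0.0
```

Run:
```python
from h import *
st(); boxes("wrist"); boxes("top",smin=60); plan(.443,.152,.0065,.46)
```

```text
t 24.4 p [0.4439 0.1484 0.1295] yaw 0.458 q [ 0.12  0.1  -0.56  1.95  0.06  1.1  -1.58] F [ 0.1 -0.4 -0.4] w 0.052 g 0.0
wrist spec3 [402.8 341.6] w [ 0.3415 -0.0039] rectc [338.3   7. ] size [ 23.4 375.8] ang 26.2
wrist spec3 [429.  292.1] w [0.4063 0.0031] rectc [404.7   3.4] size [64.4 19. ] ang 36.2
wrist spec3 [209.1 292.3] w [0.3057 0.207 ] rectc [305.2 205.4] size [64.2 19.5] ang 17.8
wrist spec3 [421.5 112.2] w [0.5554 0.1036] rectc [555.4 103. ] size [14.6 62.2] ang 6.8
wrist spec4 [623.4 201.5] w [ 0.5705 -0.1102] rectc [ 571.2 -111.5] size [17.4 40.3] ang 10.1
top spec3 [212.5 264.6] w [0.2819 0.3045] rectc [282.2 306. ] size [19.4 22.5] ang 89.1
top spec3 [599.6 205.8] w [ 0.4601 -1.0018] rectc [ 445.8 -957.5] size [103.8 407.3] ang 9.8
top spec3 [265.7 180.7] w [0.5601 0.1337] rectc [560.8 132.6] size [27.  17.4] ang 89.4
top spec3 [353.9 177.2] w [ 0.5691 -0.1663] rectc [ 569. -166.] size [11.3 23.4] ang 55.5
top spec3 [347.3 176.3] w [ 0.5724 -0.1437] rectc [ 573.6 -144.4] size [17.1 35. ] ang 88.4
top spec3 [351.6 149.6] w [ 0.6669 -0.1612] rectc [ 665.4 -161. ] size 
[... 253 characters left out ...]
 [579.3 -93.4] size [17.1 24.7] ang 88.8
top spec4 [446.1 167.7] w [ 0.599  -0.4847] rectc [ 598.4 -484.4] size [55.4 57.6] ang 86.1
top spec4 [334.5 156.5] w [ 0.6427 -0.1018] rectc [ 642.8 -101.7] size [24.1 25.1] ang 88.8
top spec4 [444.5 104.5] w [ 0.8295 -0.4954] rectc [ 829.6 -495.5] size [65.1 70.2] ang 44.1
top spec5 [289.4 303.9] w [0.1531 0.055 ] rectc [153.9  50. ] size [ 23.8 133.5] ang 27.0
top spec5 [332.9 142.9] w [ 0.6917 -0.0974] rectc [692.9 -97.6] size [20.8 25.4] ang 88.8
top spec5 [516.6 144.8] w [ 0.679  -0.7382] rectc [ 680.1 -739. ] size [85.5 83.5] ang 89.4
shift mm [  0.9  -3.2 122.9] turn deg [-0.   0.  -0.1]  ->  [ 0.0029 -0.0107  0.4098] [-0.0001  0.0002 -0.0013]
```

Run:
```python
from h import *
a=camera("wrist"); b=camera("top")
print(proj("wrist",np.array([[.443,.152,.012]])))
cv2.imwrite("pics/v.png",np.vstack([a[:300],cv2.resize(b[125:225,240:400],(640,300))[:, :]][:1]+[cv2.resize(b[130:215,230:410],(640,300),interpolation=cv2.INTER_CUBIC)]))
```

```text
[[315.79626491 201.13042648]]
```

View pics/v.png

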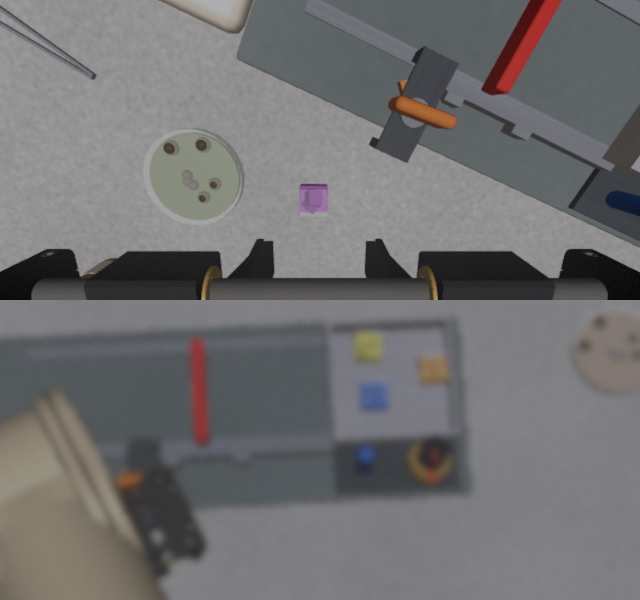

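Emit:
drive_tool(increments=[[0.003, -0.011, 0.1, 0, 0, 0], [0.003, -0.011, 0.22, 0, 0, 0], [0.003, -0.011, 0.33, 0, 0, 0], [0.003, -0.011, 0.385, 0, 0, 0], [0.003, -0.011, 0.4, 0, 0, 0]])

```text
time: 25.02
ee_pos: [0.4406, 0.1519, 0.0066]
eef_rot: [0.974, 0.228, -0.003, -0.0]
ft_force: [-1.3, -0.3, 0.5]
width: 0.0523
grip_force: 0.0
```

Emit:
drive_tool(increments=[[0, 0, 0.005, 0, 0, 0], [0, 0, 0.01, 0, 0, 0], [0, 0, 0.01, 0, 0, 0], [0, 0, 0.01, 0, 0, 0], [0, 0, 0.01, 0, 0, 0]])

```text
time: 25.43
ee_pos: [0.4435, 0.1528, 0.0076]
eef_rot: [0.974, 0.228, 0.001, 0.0]
ft_force: [0.2, -0.4, -0.1]
width: 0.0527
grip_force: 0.0
```

Emit:
drive_tool(increments=[[0, 0, 0, 0, 0, 0], [0, 0, 0, 0, 0, 0], [0, 0, 0, 0, 0, 0], [0, 0, 0, 0, 0, 0], [0, 0, 0, 0, 0, 0]], claw=1)

```text
time: 25.85
ee_pos: [0.4427, 0.1526, 0.0066]
eef_rot: [0.974, 0.228, 0.0, 0.0]
ft_force: [0.0, 0.8, -0.3]
width: 0.0269
grip_force: 0.2
```

Emit:
drive_tool(increments=[[0, 0, 0, 0, 0, 0], [0, 0, 0, 0, 0, 0], [0, 0, 0, 0, 0, 0], [0, 0, 0, 0, 0, 0], [0, 0, 0, 0, 0, 0]])

```text
time: 26.27
ee_pos: [0.4427, 0.1527, 0.0066]
eef_rot: [0.974, 0.228, 0.0, 0.0]
ft_force: [-0.4, 0.3, 1.8]
width: 0.026
grip_force: 20.0
```

Emit:
drive_tool(increments=[[0, 0, -0.06, 0, 0, 0], [0, 0, -0.14, 0, 0, 0.12], [0, 0, -0.23, 0, 0, 0.25], [0, 0, -0.32, 0, 0, 0.39], [0, 0, -0.36, 0, 0, 0.53]])

```text
time: 26.68
ee_pos: [0.4439, 0.1533, 0.1177]
eef_rot: [1.0, 0.02, 0.002, -0.0]
ft_force: [1.7, 0.5, -0.1]
width: 0.0258
grip_force: 20.0
```

Emit:
drive_tool(increments=[[0, 0, 0, 0, 0, 0], [0, 0, 0, 0, 0, 0], [0, 0, 0, 0, 0, 0], [0, 0, 0, 0, 0, 0], [0, 0, 0, 0, 0, 0]])

```text
time: 27.1
ee_pos: [0.442, 0.1525, 0.1134]
eef_rot: [1.0, 0.023, -0.001, 0.0]
ft_force: [0.5, -0.4, -1.8]
width: 0.0262
grip_force: 20.0
```

Emit:
drive_tool(increments=[[0.03, 0.06, 0, 0, 0, 0], [0.09, 0.17, 0, 0, 0, 0], [0.15, 0.28, 0, 0, 0, 0], [0.21, 0.39, 0, 0, 0, 0], [0.27, 0.5, 0, 0, 0, 0]])

```text
time: 27.52
ee_pos: [0.5306, 0.0047, 0.1138]
eef_rot: [1.0, 0.023, -0.0, 0.0]
ft_force: [0.7, 1.1, -0.5]
width: 0.0256
grip_force: 20.0
```

Emit:
drive_tool(increments=[[0.06, 0.11, 0, 0, 0, 0], [0.12, 0.22, 0, 0, 0, 0], [0.18, 0.34, 0, 0, 0, 0], [0.23, 0.43, 0, 0, 0, 0], [0.253, 0.481, 0, 0, 0, 0]])

```text
time: 27.93
ee_pos: [0.6131, -0.139, 0.1131]
eef_rot: [1.0, 0.021, -0.001, 0.001]
ft_force: [-0.4, 0.2, -0.9]
width: 0.0262
grip_force: 20.0
```

Emit:
drive_tool(increments=[[0, 0, 0, 0, 0, 0], [0, 0, 0, 0, 0, 0], [0, 0, 0, 0, 0, 0], [0, 0, 0, 0, 0, 0], [0, 0, 0, 0, 0, 0]])

```text
time: 28.35
ee_pos: [0.6123, -0.133, 0.1146]
eef_rot: [1.0, 0.023, -0.0, -0.0]
ft_force: [-0.2, -0.1, -0.8]
width: 0.0259
grip_force: 20.0
```

Run:
```python
from h import *
st(); cv2.imwrite("pics/w6.png",camera("wrist")[:300]); plan(*rail(-.007,-.1125),.0245,.042)
```

```text
t 28.35 p [ 0.6123 -0.133   0.1146] yaw 0.046 q [ 0.37  0.43 -0.3   1.57  0.13  1.16 -1.48] F [-0.2 -0.1 -0.8] w 0.0259 g 20.0
shift mm [ 0.1  1.8 90.2] turn deg [-0.  -0.   0.2]  ->  [0.0004 0.0061 0.3007] [-0.0001 -0.0001  0.0052]
```

View pics/w6.png

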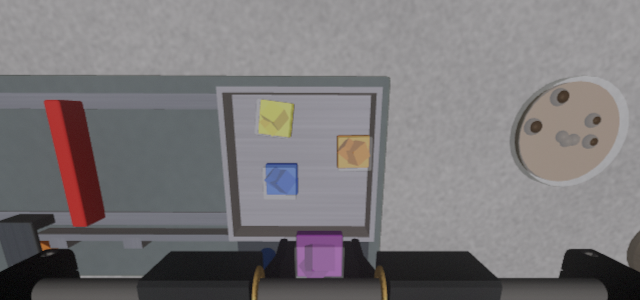

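Emit:
drive_tool(increments=[[0, 0.003, 0.05, 0, 0, 0], [0, 0.003, 0.13, 0, 0, 0], [0, 0.003, 0.21, 0, 0, 0], [0, 0.003, 0.26, 0, 0, 0], [0, 0.003, 0.28, 0, 0, 0]])

```text
time: 28.82
ee_pos: [0.6109, -0.1345, 0.0281]
eef_rot: [1.0, 0.023, -0.002, -0.0]
ft_force: [0.1, 0.3, -0.0]
width: 0.0258
grip_force: 20.0
```

Emit:
drive_tool(increments=[[0, 0, 0.01, 0, 0, 0], [0, 0, 0.02, 0, 0, 0], [0, 0, 0.02, 0, 0, 0], [0, 0, 0.02, 0, 0, 0], [0, 0, 0.02, 0, 0, 0]])

```text
time: 29.23
ee_pos: [0.6132, -0.1354, 0.0256]
eef_rot: [1.0, 0.022, 0.001, 0.0]
ft_force: [0.3, -0.3, 0.4]
width: 0.026
grip_force: 20.0
```

Emit:
drive_tool(increments=[[0, 0, 0, 0, 0, 0], [0, 0, 0, 0, 0, 0], [0, 0, 0, 0, 0, 0], [0, 0, 0, 0, 0, 0], [0, 0, 0, 0, 0, 0]], claw=0.62)

```text
time: 29.65
ee_pos: [0.6126, -0.1353, 0.0246]
eef_rot: [1.0, 0.022, 0.0, 0.0]
ft_force: [0.0, 0.5, 0.4]
width: 0.0326
grip_force: 0.0
```

Emit:
drive_tool(increments=[[0, 0, -0.04, 0, 0, 0], [0, 0, -0.12, 0, 0, 0], [0, 0, -0.22, 0, 0, 0], [0, 0, -0.31, 0, 0, 0], [0, 0, -0.35, 0, 0, 0]], claw=0.4)

```text
time: 30.07
ee_pos: [0.6143, -0.1354, 0.1346]
eef_rot: [1.0, 0.022, 0.003, 0.001]
ft_force: [0.9, 0.3, -0.0]
width: 0.0509
grip_force: 0.0
```

Emit:
drive_tool(increments=[[0, 0, 0, 0, 0, 0], [0, 0, 0, 0, 0, 0], [0, 0, 0, 0, 0, 0], [0, 0, 0, 0, 0, 0], [0, 0, 0, 0, 0, 0]])

```text
time: 30.48
ee_pos: [0.6119, -0.1352, 0.1282]
eef_rot: [1.0, 0.022, -0.001, -0.0]
ft_force: [0.9, -0.7, 0.3]
width: 0.0522
grip_force: 0.0
```

Run:
```python
from h import *
st()
for z,u in((0.06,0),(0.12,0),(.06,1.5)): plan(*rail(-.062,.140),z,.042+u)
```

```text
t 30.48 p [ 0.6119 -0.1352  0.1282] yaw 0.044 q [ 0.37  0.42 -0.3   1.56  0.13  1.19 -1.47] F [ 0.9 -0.7  0.3] w 0.0522 g 0.0
shift mm [ -53.6 -252.6   68.5] turn deg [-0.   0.1  0.1]  ->  [-0.1787 -0.8421  0.2282] [-0.0007  0.0026  0.003 ]
shift mm [ -53.7 -252.7    8.5] turn deg [-0.   0.1  0.1]  ->  [-0.1791 -0.8422  0.0282] [-0.0007  0.0026  0.003 ]
shift mm [ -53.6 -252.6   68.5] turn deg [ -0.1   0.1 -85.8]  ->  [-0.1787 -0.8421  0.2282] [-2.4000e-03  1.6000e-03 -1.9068e+00]
```

Emit:
drive_tool(increments=[[-0.01, -0.06, 0, 0, 0, -0.14], [-0.04, -0.17, 0, 0, 0, -0.28], [-0.06, -0.28, 0, 0, 0, -0.42], [-0.08, -0.39, 0, 0, 0, -0.56], [-0.1, -0.48, 0, 0, 0, -0.7]])

```text
time: 30.9
ee_pos: [0.5752, 0.0099, 0.129]
eef_rot: [0.955, 0.296, -0.0, -0.0]
ft_force: [0.1, 0.4, 0.4]
width: 0.0523
grip_force: 0.0
```

Emit:
drive_tool(increments=[[0, 0, 0, 0, 0, -0.14], [0, 0, 0, 0, 0, -0.28], [0, 0, 0, 0, 0, -0.42], [0, 0, 0, 0, 0, -0.56], [0, 0, 0, 0, 0, -0.7]])

```text
time: 31.32
ee_pos: [0.5758, 0.0073, 0.1288]
eef_rot: [0.839, 0.544, -0.0, -0.0]
ft_force: [-0.7, -0.1, 0.3]
width: 0.052
grip_force: 0.0
```

Emit:
drive_tool(increments=[[0, 0, 0, 0, 0, -0.14], [0, 0, 0, 0, 0, -0.28], [0, 0, 0, 0, 0, -0.42], [0, 0, 0, 0, 0, -0.55], [0, 0, 0, 0, 0, -0.6]])

```text
time: 31.73
ee_pos: [0.5758, 0.0072, 0.1288]
eef_rot: [0.689, 0.725, -0.0, -0.0]
ft_force: [-0.4, -0.5, -0.0]
width: 0.0522
grip_force: 0.0
```

Emit:
drive_tool(increments=[[0, 0, 0, 0, 0, 0], [0, 0, 0, 0, 0, 0], [0, 0, 0, 0, 0, 0], [0, 0, 0, 0, 0, 0], [0, 0, 0, 0, 0, 0]])

```text
time: 32.15
ee_pos: [0.5761, 0.0073, 0.1295]
eef_rot: [0.692, 0.722, -0.0, -0.0]
ft_force: [-0.7, 0.6, 0.7]
width: 0.0523
grip_force: 0.0
```

Run:
```python
from h import *
st(); im=camera("top"); cv2.imwrite("pics/t2.png",cv2.resize(im[130:215,230:410],(720,340),interpolation=cv2.INTER_CUBIC))
plan(*rail(-.062,.140),.12,.042+1.571)
```

```text
t 32.15 p [0.5761 0.0073 0.1295] yaw 1.614 q [ 0.41  0.36 -0.61  1.68  0.22  1.17 -0.21] F [-0.7  0.6  0.7] w 0.0523 g 0.0
shift mm [108.8 -24.5   9.5] turn deg [0.  0.  0.1]  ->  [ 0.3626 -0.0816  0.0317] [0.     0.0002 0.0021]
```

Emit:
drive_tool(increments=[[0.06, -0.02, 0, 0, 0, 0], [0.16, -0.04, 0, 0, 0, 0], [0.27, -0.06, 0, 0, 0, 0], [0.34, -0.08, 0, 0, 0, 0], [0.363, -0.082, 0, 0, 0, 0]])

```text
time: 32.62
ee_pos: [0.5452, 0.1196, 0.1299]
eef_rot: [0.689, 0.724, 0.001, -0.0]
ft_force: [-0.5, 0.0, 0.9]
width: 0.0521
grip_force: 0.0
```

Emit:
drive_tool(increments=[[0, 0, 0, 0, 0, 0], [0, 0, 0, 0, 0, 0], [0, 0, 0, 0, 0, 0], [0, 0, 0, 0, 0, 0], [0, 0, 0, 0, 0, 0]])

```text
time: 33.03
ee_pos: [0.5471, 0.1136, 0.1294]
eef_rot: [0.692, 0.722, -0.0, 0.0]
ft_force: [-0.6, 0.1, -0.3]
width: 0.0522
grip_force: 0.0
```

Run:
```python
from h import *
st(); im=boxes("wrist",z=.07); cv2.imwrite("pics/c1.png",im)
plan(*rail(-.062,.140),.046,.042+1.571)
cv2.imwrite("pics/c1v.png",np.hstack([im[60:360,140:500],cv2.resize(cv2.imread("pics/t2.png"),(430,300))]))
```

```text
t 33.03 p [0.5471 0.1136 0.1294] yaw 1.613 q [ 0.28  0.33 -0.67  1.73  0.22  1.16 -0.41] F [-0.6  0.1 -0.3] w 0.0522 g 0.0
wrist spec3 [402.1 341.5] w [0.6228 0.0092] rectc [614.2  10.3] size [294.3  18.3] ang 2.4
wrist spec3 [428.9 291.9] w [0.6388 0.0578] rectc [637.9  56.6] size [15.2 50.1] ang 10.9
wrist spec3 [209.1 292.7] w [0.4614 0.0497] rectc [462.4  49.2] size [50.2 15.3] ang 84.0
wrist spec3 [319.4 212.1] w [0.5476 0.1216] rectc [547.7 121. ] size [ 9.5 48.8] ang 6.3
shift mm [ 0.9 -0.1 83.5] turn deg [0. 0. 0.]  ->  [ 0.0031 -0.0003  0.2783] [0.     0.0003 0.0008]
```

View pics/c1v.png

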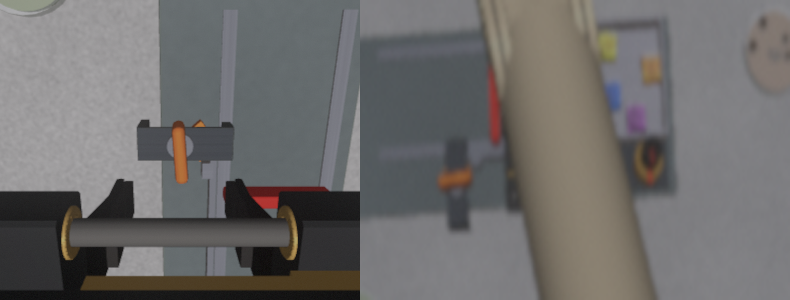

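Run:
```python
from h import *
c=get_calibration("wrist")
for uv,z in [((325,203),.036),((278,203),.036),((372,203),.036),((321.5,181),.07),((321.5,243),.07),((321.5,213),.07)]: print(uv,z,at("wrist",uv,z,c).round(4))
for z in(.07,.055,.04): print(proj("wrist",np.array([np.r_[rail(-.062,.140+d),z] for d in(.023,0,-.023)]),c).round(1))
```

```text
(325, 203) 0.036 [0.5524 0.1195 0.036 ]
(278, 203) 0.036 [0.5124 0.1178 0.036 ]
(372, 203) 0.036 [0.5925 0.1212 0.036 ]
(321.5, 181) 0.07 [0.548  0.1456 0.07  ]
(321.5, 243) 0.07 [0.5502 0.0971 0.07  ]
(321.5, 213) 0.07 [0.5491 0.1213 0.07  ]
[[318.2 191.3]
 [318.2 221. ]
 [318.2 249.1]]
[[318.2 186.7]
 [318.3 214.8]
 [318.3 241.5]]
[[318.3 182.7]
 [318.3 209.3]
 [318.3 234.7]]
```

Emit:
drive_tool(increments=[[0.018, 0.003, 0.05, 0, 0, -0.06], [0.018, 0.003, 0.12, 0, 0, -0.06], [0.018, 0.003, 0.19, 0, 0, -0.06], [0.018, 0.003, 0.25, 0, 0, -0.06], [0.018, 0.003, 0.265, 0, 0, -0.06]])

```text
time: 33.5
ee_pos: [0.5459, 0.1193, 0.0472]
eef_rot: [0.674, 0.738, -0.002, -0.001]
ft_force: [-0.7, -0.2, -0.2]
width: 0.0522
grip_force: 0.0
```

Emit:
drive_tool(increments=[[0, 0, 0.01, 0, 0, 0], [0, 0, 0.013, 0, 0, 0], [0, 0, 0.013, 0, 0, 0], [0, 0, 0.013, 0, 0, 0], [0, 0, 0.013, 0, 0, 0]])

```text
time: 33.92
ee_pos: [0.548, 0.1205, 0.0471]
eef_rot: [0.674, 0.739, 0.001, 0.001]
ft_force: [0.5, 0.1, 0.0]
width: 0.0519
grip_force: 0.0
```

Emit:
drive_tool(increments=[[0, 0, 0, 0, 0, 0], [0, 0, 0, 0, 0, 0], [0, 0, 0, 0, 0, 0], [0, 0, 0, 0, 0, 0], [0, 0, 0, 0, 0, 0]], claw=1, force=25)

```text
time: 34.33
ee_pos: [0.5474, 0.1204, 0.0462]
eef_rot: [0.674, 0.739, 0.0, 0.0]
ft_force: [0.2, -0.7, -0.2]
width: 0.0264
grip_force: 0.0
```

Emit:
drive_tool(increments=[[0, 0, 0, 0, 0, 0], [0, 0, 0, 0, 0, 0], [0, 0, 0, 0, 0, 0], [0, 0, 0, 0, 0, 0], [0, 0, 0, 0, 0, 0]])

```text
time: 34.75
ee_pos: [0.5473, 0.1204, 0.0461]
eef_rot: [0.674, 0.739, -0.0, -0.0]
ft_force: [-0.3, -0.2, -0.0]
width: 0.0097
grip_force: 25.0
```

Run:
```python
from h import *
st(); print(np.round(read_state()["torque"],2))
```

```text
t 34.75 p [0.5473 0.1204 0.0461] yaw 1.662 q [ 0.24  0.44 -0.64  1.79  0.3   1.01 -0.43] F [-0.3 -0.2 -0. ] w 0.0097 g 25.0
[-0.07  0.14 -0.04]
```

Emit:
drive_tool(increments=[[0, 0, 0, 0, 0, -0.13], [0, 0, 0, 0, 0, -0.26], [0, 0, 0, 0, 0, -0.39], [0, 0, 0, 0, 0, -0.52], [0, 0, 0, 0, 0, -0.65]])

```text
time: 35.17
ee_pos: [0.5462, 0.1199, 0.0461]
eef_rot: [0.464, 0.886, -0.001, -0.001]
ft_force: [-8.5, -2.8, 7.9]
width: 0.0099
grip_force: 25.0
```

Emit:
drive_tool(increments=[[0, 0, 0, 0, 0, -0.13], [0, 0, 0, 0, 0, -0.26], [0, 0, 0, 0, 0, -0.39], [0, 0, 0, 0, 0, -0.52], [0, 0, 0, 0, 0, -0.65]])

```text
time: 35.58
ee_pos: [0.5453, 0.119, 0.046]
eef_rot: [0.225, 0.974, -0.002, -0.002]
ft_force: [-13.3, -5.8, 13.3]
width: 0.0102
grip_force: 25.0
```

Run:
```python
from h import *
st(); print(np.round(read_state()["torque"],2))
```

```text
t 35.58 p [0.5453 0.119  0.046 ] yaw 2.688 q [ 0.38  0.5  -0.83  1.79  0.42  1.05  0.51] F [-13.3  -5.8  13.3] w 0.0102 g 25.0
[-1.37  2.83 -0.17]
```

Emit:
drive_tool(increments=[[0, 0, 0, 0, 0, -0.13], [0, 0, 0, 0, 0, -0.26], [0, 0, 0, 0, 0, -0.39], [0, 0, 0, 0, 0, -0.52], [0, 0, 0, 0, 0, -0.63]])

```text
time: 36.0
ee_pos: [0.5451, 0.1178, 0.046]
eef_rot: [-0.02, 1.0, -0.003, -0.003]
ft_force: [-16.2, -11.0, 17.2]
width: 0.0098
grip_force: 25.0
```

Emit:
drive_tool(increments=[[0, 0, 0, 0, 0, -0.12], [0, 0, 0, 0, 0, -0.24], [0, 0, 0, 0, 0, -0.36], [0, 0, 0, 0, 0, -0.46], [0, 0, 0, 0, 0, -0.48]])

```text
time: 36.42
ee_pos: [0.5454, 0.1168, 0.046]
eef_rot: [-0.207, 0.978, -0.003, -0.003]
ft_force: [-15.9, -13.3, 19.8]
width: 0.01
grip_force: 25.0
```

Emit:
drive_tool(increments=[[0, 0, 0, 0, 0, 0], [0, 0, 0, 0, 0, 0], [0, 0, 0, 0, 0, 0], [0, 0, 0, 0, 0, 0], [0, 0, 0, 0, 0, 0]])

```text
time: 36.83
ee_pos: [0.5454, 0.1168, 0.046]
eef_rot: [-0.204, 0.979, -0.003, -0.003]
ft_force: [-15.9, -13.6, 17.6]
width: 0.0095
grip_force: 25.0
```

Run:
```python
from h import *
st(); print(np.round(read_state()["torque"],2))
```

```text
t 36.83 p [0.5454 0.1168 0.046 ] yaw -2.73 q [ 0.5   0.57 -1.    1.78  0.54  1.1   1.3 ] F [-15.9 -13.6  17.6] w 0.0095 g 25.0
[-2.78  3.26  0.03]
```

Emit:
drive_tool(increments=[[0, 0, 0, 0, 0, 0], [0, 0, 0, 0, 0, 0], [0, 0, 0, 0, 0, 0], [0, 0, 0, 0, 0, 0], [0, 0, 0, 0, 0, 0]], claw=0.55)

```text
time: 37.25
ee_pos: [0.5475, 0.1207, 0.0462]
eef_rot: [-0.205, 0.979, 0.0, 0.0]
ft_force: [-0.4, -0.0, 0.2]
width: 0.0345
grip_force: 0.0
```

Emit:
drive_tool(increments=[[0, 0, -0.04, 0, 0, 0], [0, 0, -0.11, 0, 0, 0.1], [0, 0, -0.19, 0, 0, 0.22], [0, 0, -0.26, 0, 0, 0.35], [0, 0, -0.28, 0, 0, 0.47]])

```text
time: 37.67
ee_pos: [0.5488, 0.1216, 0.1343]
eef_rot: [-0.02, 1.0, 0.001, 0.002]
ft_force: [0.8, 0.4, 0.2]
width: 0.0389
grip_force: 0.0
```

Emit:
drive_tool(increments=[[0, 0, 0, 0, 0, 0], [0, 0, 0, 0, 0, 0], [0, 0, 0, 0, 0, 0], [0, 0, 0, 0, 0, 0], [0, 0, 0, 0, 0, 0]])

```text
time: 38.08
ee_pos: [0.547, 0.1202, 0.1294]
eef_rot: [-0.023, 1.0, 0.0, -0.001]
ft_force: [-0.0, 0.2, 0.7]
width: 0.0391
grip_force: 0.0
```

Emit:
drive_tool(increments=[[0, -0.08, 0, 0, 0, 0], [-0.01, -0.22, 0, 0, 0, 0], [-0.02, -0.36, 0, 0, 0, 0], [-0.03, -0.5, 0, 0, 0, 0], [-0.034, -0.62, 0, 0, 0, 0]])

```text
time: 38.5
ee_pos: [0.5657, -0.0679, 0.1297]
eef_rot: [-0.022, 1.0, -0.0, -0.0]
ft_force: [0.5, 0.9, -0.3]
width: 0.0395
grip_force: 0.0
```

Emit:
drive_tool(increments=[[0, -0.05, 0, 0, 0, 0], [0, -0.075, 0, 0, 0, 0], [0, -0.075, 0, 0, 0, 0], [0, -0.075, 0, 0, 0, 0], [0, -0.075, 0, 0, 0, 0]])

```text
time: 38.92
ee_pos: [0.5668, -0.085, 0.1302]
eef_rot: [-0.024, 1.0, 0.0, 0.0]
ft_force: [-0.1, 0.7, 1.2]
width: 0.0387
grip_force: 0.0
```

Emit:
drive_tool(increments=[[0, 0, 0, 0, 0, 0], [0, 0, 0, 0, 0, 0], [0, 0, 0, 0, 0, 0], [0, 0, 0, 0, 0, 0], [0, 0, 0, 0, 0, 0]])

```text
time: 39.33
ee_pos: [0.5669, -0.0873, 0.1302]
eef_rot: [-0.022, 1.0, -0.0, 0.0]
ft_force: [-0.8, 0.0, 0.4]
width: 0.0393
grip_force: 0.0
```

Run:
```python
from h import *
st(); im=boxes("wrist",z=.07); 
plan(.566,-.088,.052,.042+np.pi); print(proj("wrist",np.array([[.566,-.088,.078],[.566,-.088,.02]])))
cv2.imwrite("pics/h1.png",im)
```

```text
t 39.33 p [ 0.5669 -0.0873  0.1302] yaw -3.097 q [ 0.83  0.45 -0.94  1.68  0.39  1.21  1.41] F [-0.8  0.   0.4] w 0.0393 g 0.0
wrist spec3 [374.9 341.5] w [ 0.6734 -0.0347] rectc [672.4 -43.8] size [ 18.3 294.4] ang 2.5
wrist spec3 [405.4 292.3] w [ 0.6248 -0.0145] rectc [625.7 -15.1] size [49.8 12.3] ang 9.7
wrist spec3 [232.5 292.5] w [ 0.6311 -0.1545] rectc [ 631.8 -153.9] size [12.3 49.8] ang 85.4
wrist spec3 [258.7 201.9] w [ 0.5539 -0.1325] rectc [ 557. -132.] size [38.3 18. ] ang 9.4
wrist spec3 [579.3 202.9] w [0.5441 0.1051] rectc [545.5 105.5] size [55.6 25.3] ang 23.9
wrist spec4 [302.2 268. ] w [ 0.6067 -0.0987] rectc [606.8 -98.9] size [15.8 20.6] ang 2.5
wrist spec4 [317.7 214.6] w [ 0.5618 -0.0884] rectc [561.7 -87.6] size [15.9 29.9] ang 85.2
wrist spec5 [305.8 318.1] w [ 0.6527 -0.0944] rectc [653.8 -94.3] size [23.4 21.8] ang 2.5
shift mm [ 0.9 -0.6 78.2] turn deg [-0.   0.   0.2]  ->  [ 0.003  -0.0021  0.2606] [-0.0001  0.      0.0034]
[[318.1238908  223.47091532]
 [318.30191935 202.01748839]]
```

Emit:
drive_tool(increments=[[0.003, -0.002, 0.05, 0, 0, 0], [0.003, -0.002, 0.12, 0, 0, 0], [0.003, -0.002, 0.19, 0, 0, 0], [0.003, -0.002, 0.24, 0, 0, 0], [0.003, -0.002, 0.26, 0, 0, 0]])

```text
time: 39.8
ee_pos: [0.5648, -0.0881, 0.05]
eef_rot: [-0.022, 1.0, 0.0, -0.001]
ft_force: [-0.6, -0.4, -0.2]
width: 0.0391
grip_force: 0.0
```

Emit:
drive_tool(increments=[[0, 0, 0, 0, 0, 0], [0, 0, 0, 0, 0, 0], [0, 0, 0, 0, 0, 0], [0, 0, 0, 0, 0, 0], [0, 0, 0, 0, 0, 0]], claw=1)

```text
time: 40.22
ee_pos: [0.5666, -0.0882, 0.0531]
eef_rot: [-0.022, 1.0, -0.0, 0.001]
ft_force: [-0.2, 0.5, 4.0]
width: 0.0151
grip_force: 25.0
```

Emit:
drive_tool(increments=[[0, 0, 0, 0, 0, 0], [0, 0, 0, 0, 0, 0], [0, 0, 0, 0, 0, 0], [0, 0, 0, 0, 0, 0], [0, 0, 0, 0, 0, 0]])

```text
time: 40.63
ee_pos: [0.5666, -0.0882, 0.053]
eef_rot: [-0.022, 1.0, -0.0, 0.001]
ft_force: [-0.9, 0.1, 6.9]
width: 0.0153
grip_force: 25.0
```

Emit:
drive_tool(increments=[[0, 0.01, 0, 0, 0, 0], [0, 0.03, 0, 0, 0, 0], [0, 0.06, 0, 0, 0, 0], [0, 0.09, 0, 0, 0, 0], [0, 0.12, 0, 0, 0, 0]])

```text
time: 41.05
ee_pos: [0.5651, -0.0525, 0.053]
eef_rot: [-0.022, 1.0, -0.001, 0.001]
ft_force: [0.1, -2.1, 5.8]
width: 0.0153
grip_force: 25.0
```

Run:
```python
from h import *
st()
```

```text
t 41.05 p [ 0.5651 -0.0525  0.053 ] yaw -3.098 q [ 0.74  0.53 -0.9   1.76  0.47  1.08  1.29] F [ 0.1 -2.1  5.8] w 0.0153 g 25.0
```

Emit:
drive_tool(increments=[[0, 0.04, 0, 0, 0, 0], [0, 0.09, 0, 0, 0, 0], [0, 0.14, 0, 0, 0, 0], [0, 0.19, 0, 0, 0, 0], [0, 0.22, 0, 0, 0, 0]])

```text
time: 41.47
ee_pos: [0.5622, 0.0152, 0.053]
eef_rot: [-0.023, 1.0, -0.0, 0.001]
ft_force: [0.2, -0.5, 7.5]
width: 0.0153
grip_force: 25.0
```

Emit:
drive_tool(increments=[[0, 0.01, 0, 0, 0, 0], [0, 0.02, 0, 0, 0, 0], [0, 0.03, 0, 0, 0, 0], [0, 0.04, 0, 0, 0, 0], [0, 0.045, 0, 0, 0, 0]])

```text
time: 41.88
ee_pos: [0.5617, 0.0268, 0.053]
eef_rot: [-0.022, 1.0, -0.0, 0.001]
ft_force: [-0.3, -2.2, 9.2]
width: 0.0153
grip_force: 25.0
```

Emit:
drive_tool(increments=[[0, 0.004, 0, 0, 0, 0], [0, 0.008, 0, 0, 0, 0], [0, 0.012, 0, 0, 0, 0], [0, 0.016, 0, 0, 0, 0], [0, 0.02, 0, 0, 0, 0]])

```text
time: 42.3
ee_pos: [0.5615, 0.0301, 0.053]
eef_rot: [-0.021, 1.0, -0.002, 0.001]
ft_force: [-1.3, -12.4, 12.5]
width: 0.0152
grip_force: 25.0
```

Run:
```python
from h import *
st()
```

```text
t 42.3 p [0.5615 0.0301 0.053 ] yaw -3.1 q [ 0.61  0.53 -0.92  1.77  0.47  1.08  1.13] F [ -1.3 -12.4  12.5] w 0.0152 g 25.0
```

Emit:
drive_tool(increments=[[0, 0.002, 0, 0, 0, 0], [0, 0.004, 0, 0, 0, 0], [0, 0.006, 0, 0, 0, 0], [0, 0.008, 0, 0, 0, 0], [0, 0.008, 0, 0, 0, 0]])

```text
time: 42.72
ee_pos: [0.5615, 0.0302, 0.0529]
eef_rot: [-0.02, 1.0, -0.003, 0.0]
ft_force: [-0.7, -14.0, 13.8]
width: 0.0152
grip_force: 25.0
```

Emit:
drive_tool(increments=[[0, 0, 0, 0, 0, 0], [0, 0, 0, 0, 0, 0], [0, 0, 0, 0, 0, 0], [0, 0, 0, 0, 0, 0], [0, 0, 0, 0, 0, 0]])

```text
time: 43.13
ee_pos: [0.5615, 0.0301, 0.0529]
eef_rot: [-0.02, 1.0, -0.003, 0.0]
ft_force: [-2.5, -15.0, 13.7]
width: 0.0153
grip_force: 25.0
```

Emit:
drive_tool(increments=[[0, 0, 0, 0, 0, 0], [0, 0, 0, 0, 0, 0], [0, 0, 0, 0, 0, 0], [0, 0, 0, 0, 0, 0], [0, 0, 0, 0, 0, 0]], claw=0.55)

```text
time: 43.55
ee_pos: [0.5601, 0.0359, 0.0518]
eef_rot: [-0.022, 1.0, 0.0, -0.0]
ft_force: [-0.7, -0.5, -0.4]
width: 0.0365
grip_force: 0.0
```

Emit:
drive_tool(increments=[[0, 0, -0.04, 0, 0, 0], [0, 0, -0.1, 0, 0, 0], [0, 0, -0.18, 0, 0, 0], [0, 0, -0.24, 0, 0, 0], [0, 0, -0.26, 0, 0, 0]])

```text
time: 43.97
ee_pos: [0.5617, 0.0365, 0.1336]
eef_rot: [-0.023, 1.0, 0.0, 0.002]
ft_force: [-0.4, 0.4, 0.5]
width: 0.039
grip_force: 0.0
```

Emit:
drive_tool(increments=[[0, 0, 0, 0, 0, 0], [0, 0, 0, 0, 0, 0], [0, 0, 0, 0, 0, 0], [0, 0, 0, 0, 0, 0], [0, 0, 0, 0, 0, 0]])

```text
time: 44.38
ee_pos: [0.56, 0.0356, 0.1293]
eef_rot: [-0.022, 1.0, 0.0, -0.001]
ft_force: [-0.4, -0.9, -0.2]
width: 0.0392
grip_force: 0.0
```

Run:
```python
from h import *
st(); boxes("wrist",z=.07); plan(.5475,.1203,.046,3.553)
```

```text
t 44.38 p [0.56   0.0356 0.1293] yaw -3.097 q [ 0.65  0.44 -0.98  1.71  0.38  1.21  1.19] F [-0.4 -0.9 -0.2] w 0.0392 g 0.0
wrist spec3 [374.9 341.5] w [0.6656 0.0879] rectc [664.7  79.3] size [ 20.  293.9] ang 2.9
wrist spec3 [405.4 292.3] w [0.6172 0.108 ] rectc [618.1 107.3] size [49.6 12.7] ang 10.9
wrist spec3 [232.6 292.5] w [ 0.6235 -0.0313] rectc [624.2 -30.7] size [12.2 49.5] ang 85.5
wrist spec3 [253.1 204.3] w [ 0.5487 -0.0136] rectc [552.1 -13.3] size [38.8 18.5] ang 6.8
wrist spec3 [425.9 203.2] w [0.5422 0.114 ] rectc [543. 117.] size [51.  22.6] ang 23.7
wrist spec4 [297.4 269.5] w [0.6007 0.0204] rectc [600.7  20. ] size [13.1 20.8] ang 2.5
wrist spec4 [311.8 217.1] w [0.5567 0.0302] rectc [556.1  29.5] size [29.9 15.1] ang 2.5
wrist spec5 [301.2 319.3] w [0.6463 0.0247] rectc [647.   24.7] size [20.8 26.9] ang 86.5
shift mm [ 8.7 85.1 83.5] turn deg [  0.   -0.1 -21. ]  ->  [0.0291 0.2836 0.2782] [ 0.0005 -0.0014 -0.4671]
```

Emit:
drive_tool(increments=[[0.005, 0.05, 0, 0, 0, -0.1], [0.012, 0.12, 0, 0, 0, -0.2], [0.02, 0.2, 0, 0, 0, -0.32], [0.027, 0.265, 0, 0, 0, -0.44], [0.029, 0.284, 0, 0, 0, -0.467]])

```text
time: 44.85
ee_pos: [0.5469, 0.1241, 0.1301]
eef_rot: [-0.209, 0.978, 0.001, 0.0]
ft_force: [0.8, 0.6, -0.7]
width: 0.0389
grip_force: 0.0
```

Emit:
drive_tool(increments=[[0, 0, 0, 0, 0, 0], [0, 0, 0, 0, 0, 0], [0, 0, 0, 0, 0, 0], [0, 0, 0, 0, 0, 0], [0, 0, 0, 0, 0, 0]])

```text
time: 45.27
ee_pos: [0.5483, 0.1192, 0.1301]
eef_rot: [-0.203, 0.979, -0.0, -0.0]
ft_force: [-0.6, -0.9, -0.8]
width: 0.0394
grip_force: 0.0
```

Run:
```python
from h import *
st(); boxes("wrist",z=.07); plan(.5475,.1203,.046,3.553)
```

```text
t 45.27 p [0.5483 0.1192 0.1301] yaw -2.733 q [ 0.56  0.47 -1.06  1.71  0.44  1.22  1.37] F [-0.6 -0.9 -0.8] w 0.0394 g 0.0
wrist spec1 [165.1 211.4] w [0.587  0.0104] rectc [587.   10.1] size [18.3  6.9] ang 1.8
wrist spec3 [374.9 341.5] w [0.6292 0.2059] rectc [631.1 197. ] size [ 20.  294.2] ang 23.2
wrist spec3 [405.5 292.3] w [0.5765 0.2075] rectc [577.6 207.3] size [49.8 12.2] ang 30.6
wrist spec3 [232.6 292.5] w [0.6323 0.079 ] rectc [632.7  79.8] size [49.8 12.3] ang 16.3
wrist spec3 [117.6 241.2] w [ 0.6249 -0.0167] rectc [625.8 -17.1] size [25.7 25.2] ang 3.9
wrist spec3 [340.  209.1] w [0.5335 0.1296] rectc [532.3 130. ] size [26.3  8.5] ang 1.8
wrist spec3 [317.4 214.4] w [0.544  0.1158] rectc [544.7 116.2] size [49.7  9.3] ang 24.3
wrist spec3 [156.8 155.6] w [ 0.5489 -0.0062] rectc [553.   -6.4] size [25.5 40.8] ang 87.7
wrist spec4 [184.4 239.2] w [0.6029 0.03  ] rectc [604.3  30.2] size [23.7 23.2] ang 3.1
wrist spec4 [207.6 186.5] w [0.5562 0.0338] rectc [556.3  34.5] size [15.5 35. ] ang 50.3
shift mm [ 0.4  1.1 84.1] turn deg [-0.  -0.  -0.1]  ->  [0.0012 0.0036 0.2804] [-0.0005 -0.0001 -0.0028]
```

Emit:
drive_tool(increments=[[0.011, -0.002, 0.05, 0, 0, 0], [0.011, -0.002, 0.12, 0, 0, 0], [0.011, -0.002, 0.19, 0, 0, 0], [0.011, -0.002, 0.25, 0, 0, 0], [0.011, -0.002, 0.27, 0, 0, 0]])

```text
time: 45.73
ee_pos: [0.544, 0.1175, 0.0467]
eef_rot: [-0.204, 0.979, -0.0, -0.002]
ft_force: [-0.4, 0.2, 0.4]
width: 0.0392
grip_force: 0.0
```

Emit:
drive_tool(increments=[[0, 0, 0.01, 0, 0, 0], [0, 0, 0.01, 0, 0, 0], [0, 0, 0.01, 0, 0, 0], [0, 0, 0.01, 0, 0, 0], [0, 0, 0.01, 0, 0, 0]])

```text
time: 46.15
ee_pos: [0.5458, 0.1186, 0.0471]
eef_rot: [-0.204, 0.979, -0.0, 0.001]
ft_force: [0.0, 0.1, -0.1]
width: 0.0393
grip_force: 0.0
```

Emit:
drive_tool(increments=[[0, 0, 0, 0, 0, 0], [0, 0, 0, 0, 0, 0], [0, 0, 0, 0, 0, 0], [0, 0, 0, 0, 0, 0], [0, 0, 0, 0, 0, 0]], claw=1)

```text
time: 46.57
ee_pos: [0.5453, 0.1185, 0.0462]
eef_rot: [-0.204, 0.979, -0.0, 0.0]
ft_force: [0.1, -0.2, -0.2]
width: 0.0133
grip_force: 0.3
```

Emit:
drive_tool(increments=[[0, 0, 0, 0, 0, 0.05], [0, 0, 0, 0, 0, 0.15], [0, 0, 0, 0, 0, 0.26], [0, 0, 0, 0, 0, 0.39], [0, 0, 0, 0, 0, 0.52]])

```text
time: 46.98
ee_pos: [0.5458, 0.1176, 0.0462]
eef_rot: [0.001, 1.0, -0.0, 0.0]
ft_force: [2.0, -1.8, -1.2]
width: 0.0097
grip_force: 25.0
```

Emit:
drive_tool(increments=[[0, 0, 0, 0, 0, 0.13], [0, 0, 0, 0, 0, 0.26], [0, 0, 0, 0, 0, 0.39], [0, 0, 0, 0, 0, 0.52], [0, 0, 0, 0, 0, 0.65]])

```text
time: 47.4
ee_pos: [0.546, 0.1183, 0.0462]
eef_rot: [0.254, 0.967, 0.0, 0.001]
ft_force: [4.1, 0.5, -3.3]
width: 0.01
grip_force: 25.0
```

Run:
```python
from h import *
st(); print(np.round(read_state()["torque"],2))
```

```text
t 47.4 p [0.546  0.1183 0.0462] yaw 2.629 q [ 0.38  0.49 -0.82  1.79  0.41  1.04  0.46] F [ 4.1  0.5 -3.3] w 0.01 g 25.0
[ 0.1  -1.11  0.13]
```

Forces are small. Remaining about 0.97–1.02 rad.

Emit:
drive_tool(increments=[[0, 0, 0, 0, 0, 0.13], [0, 0, 0, 0, 0, 0.26], [0, 0, 0, 0, 0, 0.39], [0, 0, 0, 0, 0, 0.52], [0, 0, 0, 0, 0, 0.65]])

```text
time: 47.82
ee_pos: [0.5465, 0.1188, 0.0462]
eef_rot: [0.489, 0.872, 0.001, 0.001]
ft_force: [6.8, 2.8, -6.6]
width: 0.0099
grip_force: 25.0
```

Emit:
drive_tool(increments=[[0, 0, 0, 0, 0, 0.13], [0, 0, 0, 0, 0, 0.26], [0, 0, 0, 0, 0, 0.39], [0, 0, 0, 0, 0, 0.49], [0, 0, 0, 0, 0, 0.54]])

```text
time: 48.23
ee_pos: [0.547, 0.119, 0.0463]
eef_rot: [0.662, 0.75, 0.002, 0.001]
ft_force: [9.3, 2.2, -8.9]
width: 0.0099
grip_force: 25.0
```

Emit:
drive_tool(increments=[[0, 0, 0, 0, 0, 0.02], [0, 0, 0, 0, 0, 0.04], [0, 0, 0, 0, 0, 0.06], [0, 0, 0, 0, 0, 0.08], [0, 0, 0, 0, 0, 0.1]])

```text
time: 48.65
ee_pos: [0.5472, 0.119, 0.0463]
eef_rot: [0.689, 0.724, 0.002, 0.001]
ft_force: [10.3, 2.6, -8.8]
width: 0.01
grip_force: 25.0
```

Run:
```python
from h import *
st(); print(np.round(read_state()["torque"],2))
```

```text
t 48.65 p [0.5472 0.119  0.0463] yaw 1.62 q [ 0.23  0.43 -0.63  1.8   0.29  1.   -0.47] F [10.3  2.6 -8.8] w 0.01 g 25.0
[ 0.44 -2.45  0.2 ]
```

Emit:
drive_tool(increments=[[0, 0, 0, 0, 0, 0.02], [0, 0, 0, 0, 0, 0.04], [0, 0, 0, 0, 0, 0.06], [0, 0, 0, 0, 0, 0.08], [0, 0, 0, 0, 0, 0.08]])

```text
time: 49.07
ee_pos: [0.5471, 0.119, 0.0463]
eef_rot: [0.712, 0.702, 0.002, 0.001]
ft_force: [10.9, 2.2, -8.5]
width: 0.0106
grip_force: 25.0
```

Run:
```python
from h import *
st(); print(np.round(read_state()["torque"],2))
```

```text
t 49.07 p [0.5471 0.119  0.0463] yaw 1.558 q [ 0.22  0.43 -0.62  1.8   0.29  1.   -0.52] F [10.9  2.2 -8.5] w 0.0106 g 25.0
[ 0.37 -2.46  0.5 ]
```

Emit:
drive_tool(increments=[[0, 0, 0, 0, 0, -0.04], [0, 0, 0, 0, 0, -0.07], [0, 0, 0, 0, 0, -0.07], [0, 0, 0, 0, 0, -0.07], [0, 0, 0, 0, 0, -0.07]])

```text
time: 49.48
ee_pos: [0.5472, 0.119, 0.0463]
eef_rot: [0.692, 0.722, 0.002, 0.001]
ft_force: [10.3, 3.3, -10.0]
width: 0.0099
grip_force: 25.0
```

Emit:
drive_tool(increments=[[0, 0, 0, 0, 0, 0], [0, 0, 0, 0, 0, 0], [0, 0, 0, 0, 0, 0], [0, 0, 0, 0, 0, 0], [0, 0, 0, 0, 0, 0]], claw=0.5)

```text
time: 49.9
ee_pos: [0.5451, 0.1185, 0.0461]
eef_rot: [0.692, 0.722, -0.0, -0.0]
ft_force: [-0.4, 0.1, -0.8]
width: 0.0354
grip_force: 0.0
```

Emit:
drive_tool(increments=[[0, 0, -0.04, 0, 0, 0], [0, 0, -0.12, 0, 0, 0], [0, 0, -0.22, 0, 0, 0], [0, 0, -0.31, 0, 0, 0], [0, 0, -0.34, 0, 0, 0]])

```text
time: 50.32
ee_pos: [0.5469, 0.1194, 0.1532]
eef_rot: [0.692, 0.722, 0.002, 0.002]
ft_force: [1.4, -0.2, 0.8]
width: 0.044
grip_force: 0.0
```

Emit:
drive_tool(increments=[[0, 0, 0, 0, 0, 0], [0, 0, 0, 0, 0, 0], [0, 0, 0, 0, 0, 0], [0, 0, 0, 0, 0, 0], [0, 0, 0, 0, 0, 0]])

```text
time: 50.73
ee_pos: [0.5446, 0.1184, 0.147]
eef_rot: [0.692, 0.722, -0.001, -0.001]
ft_force: [0.7, -0.6, -0.5]
width: 0.0436
grip_force: 0.0
```

Run:
```python
from h import *
st(); boxes("wrist",z=.07)
plan(.564,-.032,.15,3.25)
```

```text
t 50.73 p [0.5446 0.1184 0.147 ] yaw 1.613 q [ 0.27  0.31 -0.66  1.71  0.2   1.19 -0.41] F [ 0.7 -0.6 -0.5] w 0.0436 g 0.0
wrist spec3 [379.  340.3] w [0.605 0.   ] rectc [599.8   7.5] size [317.4  34.5] ang 2.5
wrist spec3 [413.3 292.1] w [0.63   0.0513] rectc [629.4  50.2] size [14.6 53.7] ang 9.8
wrist spec3 [224.7 292.4] w [0.4657 0.0439] rectc [466.6  43.1] size [53.6 13.5] ang 86.4
wrist spec3 [322.5 211.4] w [0.5477 0.1216] rectc [547.6 121.2] size [ 9.1 48.9] ang 2.9
wrist spec4 [333.7 313.5] w [0.5619 0.0267] rectc [561.8  26.1] size [15.2 14.5] ang 2.5
shift mm [-151.1   12.9   -2.8] turn deg [ -0.1  -0.1 -93.8]  ->  [-0.5037  0.043  -0.0093] [-1.6000e-03 -1.6000e-03 -2.0844e+00]
```

Emit:
drive_tool(increments=[[-0.06, 0.005, 0, 0, 0, -0.14], [-0.17, 0.015, 0, 0, 0, -0.28], [-0.3, 0.025, 0, 0, 0, -0.42], [-0.42, 0.035, 0, 0, 0, -0.56], [-0.504, 0.043, 0, 0, 0, -0.7]])

```text
time: 51.2
ee_pos: [0.5643, -0.036, 0.1475]
eef_rot: [0.469, 0.883, -0.001, -0.0]
ft_force: [0.9, -0.8, 0.3]
width: 0.0436
grip_force: 0.0
```

Emit:
drive_tool(increments=[[0, 0, 0, 0, 0, -0.14], [0, 0, 0, 0, 0, -0.28], [0, 0, 0, 0, 0, -0.42], [0, 0, 0, 0, 0, -0.56], [0, 0, 0, 0, 0, -0.7]])

```text
time: 51.62
ee_pos: [0.5642, -0.032, 0.1476]
eef_rot: [0.21, 0.978, 0.0, -0.0]
ft_force: [0.8, 0.5, -0.4]
width: 0.0435
grip_force: 0.0
```

Emit:
drive_tool(increments=[[0, 0, 0, 0, 0, -0.14], [0, 0, 0, 0, 0, -0.28], [0, 0, 0, 0, 0, -0.42], [0, 0, 0, 0, 0, -0.56], [0, 0, 0, 0, 0, -0.68]])

```text
time: 52.03
ee_pos: [0.5642, -0.0319, 0.1476]
eef_rot: [-0.055, 0.998, 0.0, -0.0]
ft_force: [-0.2, -0.3, -0.3]
width: 0.0435
grip_force: 0.0
```

Emit:
drive_tool(increments=[[0, 0, 0, 0, 0, 0], [0, 0, 0, 0, 0, 0], [0, 0, 0, 0, 0, 0], [0, 0, 0, 0, 0, 0], [0, 0, 0, 0, 0, 0]])

```text
time: 52.45
ee_pos: [0.5645, -0.032, 0.1481]
eef_rot: [-0.052, 0.999, -0.0, -0.0]
ft_force: [0.9, 0.0, 0.6]
width: 0.0434
grip_force: 0.0
```

Run:
```python
from h import *
st(); c=get_calibration("wrist"); im=camera("wrist")
a=np.linspace(0,2*np.pi,24)
for z,r,col in((.082,.014,(0,255,0)),):
    P=np.stack([.564+r*np.cos(a),-.032+r*np.sin(a),0*a+z],1); cv2.polylines(im,[proj("wrist",P,c).round().astype(int)],True,col,1)
print(proj("wrist",np.array([[.564,-.032,.082]]),c))
cv2.imwrite("pics/s1.png",cv2.resize(im[150:350,220:420],(600,600),interpolation=cv2.INTER_CUBIC))
plan(.564,-.032,.057,3.25)
```

```text
t 52.45 p [ 0.5645 -0.032   0.1481] yaw -3.038 q [ 0.67  0.37 -0.84  1.68  0.29  1.22  1.43] F [0.9 0.  0.6] w 0.0434 g 0.0
[[319.02552568 217.94130192]]
shift mm [ 0.5  0.  91.1] turn deg [-0.  -0.  -0.3]  ->  [1.600e-03 1.000e-04 3.038e-01] [-0.0002 -0.     -0.0059]
```

View pics/s1.png

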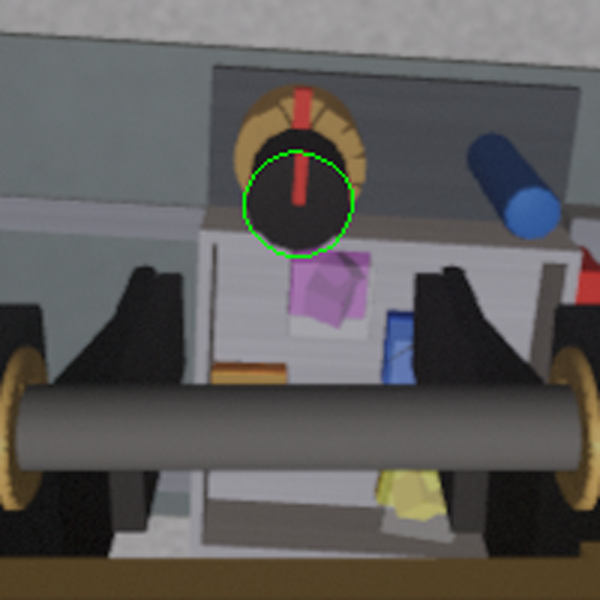

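Emit:
drive_tool(increments=[[0.007, 0, 0.06, 0, 0, 0], [0.007, 0, 0.14, 0, 0, 0], [0.007, 0, 0.22, 0, 0, 0], [0.007, 0, 0.275, 0, 0, 0], [0.007, 0, 0.29, 0, 0, 0]])

```text
time: 52.92
ee_pos: [0.5607, -0.0323, 0.0585]
eef_rot: [-0.052, 0.999, 0.0, -0.002]
ft_force: [-0.3, 0.4, 0.7]
width: 0.0434
grip_force: 0.0
```

Emit:
drive_tool(increments=[[0, 0, 0.01, 0, 0, 0], [0, 0, 0.013, 0, 0, 0], [0, 0, 0.013, 0, 0, 0], [0, 0, 0.013, 0, 0, 0], [0, 0, 0.013, 0, 0, 0]])

```text
time: 53.33
ee_pos: [0.563, -0.0323, 0.0582]
eef_rot: [-0.052, 0.999, -0.0, 0.001]
ft_force: [-1.2, 0.1, 0.2]
width: 0.0437
grip_force: 0.0
```

Emit:
drive_tool(increments=[[0, 0, 0, 0, 0, 0], [0, 0, 0, 0, 0, 0], [0, 0, 0, 0, 0, 0], [0, 0, 0, 0, 0, 0], [0, 0, 0, 0, 0, 0]], claw=1, force=40)

```text
time: 53.75
ee_pos: [0.5625, -0.0322, 0.0574]
eef_rot: [-0.052, 0.999, -0.0, 0.0]
ft_force: [-0.9, -0.8, 0.7]
width: 0.027
grip_force: 40.0
```

Emit:
drive_tool(increments=[[0, 0, 0, 0, 0, 0], [0, 0, 0, 0, 0, 0], [0, 0, 0, 0, 0, 0], [0, 0, 0, 0, 0, 0], [0, 0, 0, 0, 0, 0]])

```text
time: 54.17
ee_pos: [0.5625, -0.0322, 0.0574]
eef_rot: [-0.052, 0.999, -0.0, 0.0]
ft_force: [-0.6, -0.4, 3.8]
width: 0.0273
grip_force: 40.0
```

Emit:
drive_tool(increments=[[0, 0, -0.01, 0, 0, 0], [0, 0, -0.02, 0, 0, 0], [0, 0, -0.03, 0, 0, 0], [0, 0, -0.04, 0, 0, 0], [0, 0, -0.04, 0, 0, 0]])

```text
time: 54.58
ee_pos: [0.5623, -0.0322, 0.0696]
eef_rot: [-0.052, 0.999, -0.0, -0.0]
ft_force: [2.5, 0.3, -9.3]
width: 0.0271
grip_force: 40.0
```

Emit:
drive_tool(increments=[[0, 0, 0, 0, 0, 0], [0, 0, 0, 0, 0, 0], [0, 0, 0, 0, 0, 0], [0, 0, 0, 0, 0, 0], [0, 0, 0, 0, 0, 0]])

```text
time: 55.0
ee_pos: [0.5623, -0.0322, 0.0691]
eef_rot: [-0.052, 0.999, -0.0, -0.0]
ft_force: [2.4, -0.2, -8.9]
width: 0.0273
grip_force: 40.0
```

Run:
```python
from h import *
st(); print(np.round(read_state()["torque"],2))
```

```text
t 55.0 p [ 0.5623 -0.0322  0.0691] yaw -3.037 q [ 0.64  0.46 -0.8   1.76  0.37  1.08  1.38] F [ 2.4 -0.2 -8.9] w 0.0273 g 40.0
[ 0.19 -0.68  0.01]
```

Emit:
drive_tool(increments=[[0, 0, 0, 0, 0, 0.05], [0, 0, 0, 0, 0, 0.16], [0, 0, 0, 0, 0, 0.29], [0, 0, 0, 0, 0, 0.42], [0, 0, 0, 0, 0, 0.55]])

```text
time: 55.42
ee_pos: [0.5624, -0.0317, 0.0692]
eef_rot: [0.165, 0.986, 0.0, -0.0]
ft_force: [3.1, 1.7, -8.7]
width: 0.0274
grip_force: 40.0
```

Emit:
drive_tool(increments=[[0, 0, 0, 0, 0, 0.13], [0, 0, 0, 0, 0, 0.26], [0, 0, 0, 0, 0, 0.39], [0, 0, 0, 0, 0, 0.52], [0, 0, 0, 0, 0, 0.65]])

```text
time: 55.83
ee_pos: [0.5627, -0.0315, 0.0694]
eef_rot: [0.409, 0.913, 0.0, 0.0]
ft_force: [4.8, 1.0, -9.1]
width: 0.0269
grip_force: 40.0
```

Run:
```python
from h import *
st(); print(np.round(read_state()["torque"],2))
```

```text
t 55.83 p [ 0.5627 -0.0315  0.0694] yaw 2.3 q [ 0.5   0.41 -0.63  1.77  0.27  1.05  0.5 ] F [ 4.8  1.  -9.1] w 0.0269 g 40.0
[ 0.49 -1.13  0.05]
```

Emit:
drive_tool(increments=[[0, 0, 0, 0, 0, 0.13], [0, 0, 0, 0, 0, 0.26], [0, 0, 0, 0, 0, 0.39], [0, 0, 0, 0, 0, 0.52], [0, 0, 0, 0, 0, 0.65]])

```text
time: 56.25
ee_pos: [0.5633, -0.0314, 0.0696]
eef_rot: [0.626, 0.78, 0.001, 0.001]
ft_force: [5.6, 2.3, -9.2]
width: 0.0271
grip_force: 40.0
```

Emit:
drive_tool(increments=[[0, 0, 0, 0, 0, 0.13], [0, 0, 0, 0, 0, 0.26], [0, 0, 0, 0, 0, 0.39], [0, 0, 0, 0, 0, 0.52], [0, 0, 0, 0, 0, 0.65]])

```text
time: 56.67
ee_pos: [0.5639, -0.0315, 0.0698]
eef_rot: [0.802, 0.597, 0.002, 0.001]
ft_force: [7.4, 1.1, -9.0]
width: 0.0273
grip_force: 40.0
```

Emit:
drive_tool(increments=[[0, 0, 0, 0, 0, 0.13], [0, 0, 0, 0, 0, 0.26], [0, 0, 0, 0, 0, 0.39], [0, 0, 0, 0, 0, 0.52], [0, 0, 0, 0, 0, 0.65]])

```text
time: 57.08
ee_pos: [0.5643, -0.0318, 0.07]
eef_rot: [0.927, 0.375, 0.002, 0.001]
ft_force: [9.0, 0.3, -9.2]
width: 0.0268
grip_force: 40.0
```

Emit:
drive_tool(increments=[[0, 0, 0, 0, 0, 0.13], [0, 0, 0, 0, 0, 0.26], [0, 0, 0, 0, 0, 0.39], [0, 0, 0, 0, 0, 0.52], [0, 0, 0, 0, 0, 0.6]])

```text
time: 57.5
ee_pos: [0.5645, -0.0322, 0.0701]
eef_rot: [0.989, 0.147, 0.002, 0.0]
ft_force: [8.6, -1.1, -9.1]
width: 0.0271
grip_force: 40.0
```

Run:
```python
from h import *
st(); print(np.round(read_state()["torque"],2))
```

```text
t 57.5 p [ 0.5645 -0.0322  0.0701] yaw 0.296 q [ 0.23  0.35 -0.3   1.78  0.12  1.02 -1.39] F [ 8.6 -1.1 -9.1] w 0.0271 g 40.0
[-0.29 -2.24  0.01]
```

Emit:
drive_tool(increments=[[0, 0, 0, 0, 0, 0.06], [0, 0, 0, 0, 0, 0.12], [0, 0, 0, 0, 0, 0.18], [0, 0, 0, 0, 0, 0.24], [0, 0, 0, 0, 0, 0.26]])

```text
time: 57.92
ee_pos: [0.5646, -0.0321, 0.0701]
eef_rot: [0.999, 0.048, 0.002, 0.0]
ft_force: [10.2, -2.0, -8.6]
width: 0.0266
grip_force: 40.0
```

Emit:
drive_tool(increments=[[0, 0, 0, 0, 0, 0.02], [0, 0, 0, 0, 0, 0.04], [0, 0, 0, 0, 0, 0.06], [0, 0, 0, 0, 0, 0.06], [0, 0, 0, 0, 0, 0.06]])

```text
time: 58.33
ee_pos: [0.5639, -0.0321, 0.0698]
eef_rot: [1.0, 0.026, 0.002, 0.0]
ft_force: [7.7, -1.4, -8.4]
width: 0.0271
grip_force: 40.0
```

Run:
```python
from h import *
st(); print(np.round(read_state()["torque"],2))
```

```text
t 58.33 p [ 0.5639 -0.0321  0.0698] yaw 0.051 q [ 0.2   0.35 -0.26  1.79  0.1   1.02 -1.62] F [ 7.7 -1.4 -8.4] w 0.0271 g 40.0
[-0.27 -1.7   0.56]
```

Emit:
drive_tool(increments=[[0, 0, 0.005, 0, 0, 0], [0, 0, 0.01, 0, 0, 0], [0, 0, 0.014, 0, 0, 0], [0, 0, 0.014, 0, 0, 0], [0, 0, 0.014, 0, 0, 0]])

```text
time: 58.75
ee_pos: [0.5639, -0.0321, 0.0657]
eef_rot: [1.0, 0.026, 0.002, 0.0]
ft_force: [6.9, -0.5, -8.0]
width: 0.0273
grip_force: 40.0
```

Emit:
drive_tool(increments=[[0, 0, 0, 0, 0, 0], [0, 0, 0, 0, 0, 0], [0, 0, 0, 0, 0, 0], [0, 0, 0, 0, 0, 0], [0, 0, 0, 0, 0, 0]], claw=0.45)

```text
time: 59.17
ee_pos: [0.5624, -0.0322, 0.0653]
eef_rot: [1.0, 0.025, 0.0, 0.0]
ft_force: [0.9, 0.2, -0.4]
width: 0.0459
grip_force: 0.0
```

Emit:
drive_tool(increments=[[0, 0, -0.04, 0, 0, 0], [0, 0, -0.12, 0, 0, 0], [0, 0, -0.22, 0, 0, 0], [0, 0, -0.31, 0, 0, 0], [0, 0, -0.35, 0, 0, 0]])

```text
time: 59.58
ee_pos: [0.5639, -0.0321, 0.1749]
eef_rot: [1.0, 0.025, 0.003, 0.0]
ft_force: [-0.0, 0.1, -0.1]
width: 0.0476
grip_force: 0.0
```

Emit:
drive_tool(increments=[[-0.1, 0, 0, 0, 0, 0], [-0.2, 0, 0, 0, 0, 0], [-0.28, 0, 0, 0, 0, 0], [-0.3, 0, 0, 0, 0, 0], [-0.3, 0, 0, 0, 0, 0]])

```text
time: 60.0
ee_pos: [0.4715, -0.037, 0.1707]
eef_rot: [1.0, 0.025, 0.0, 0.0]
ft_force: [1.3, 1.2, 0.0]
width: 0.048
grip_force: 0.0
```

Emit:
drive_tool(increments=[[0, 0, 0, 0, 0, 0], [0, 0, 0, 0, 0, 0], [0, 0, 0, 0, 0, 0], [0, 0, 0, 0, 0, 0], [0, 0, 0, 0, 0, 0]])

```text
time: 60.42
ee_pos: [0.4728, -0.0366, 0.1698]
eef_rot: [1.0, 0.025, -0.0, -0.0]
ft_force: [-0.3, 0.7, 0.7]
width: 0.048
grip_force: 0.0
```

Run:
```python
from h import *
st(); a=camera("wrist")[:270,0:540]; b=camera("top")[130:200,230:400]; c=camera("scene")[150:280,230:380]
a=cv2.resize(a,(800,400)); b=cv2.resize(b,(450,200),interpolation=cv2.INTER_CUBIC); c=cv2.resize(c,(350,200),interpolation=cv2.INTER_CUBIC)
cv2.imwrite("pics/f.png",np.vstack([a,np.hstack([b,c])]))
```

```text
t 60.42 p [ 0.4728 -0.0366  0.1698] yaw 0.05 q [ 0.25  0.05 -0.27  1.9   0.02  1.19 -1.55] F [-0.3  0.7  0.7] w 0.048 g 0.0
```

View pics/f.png

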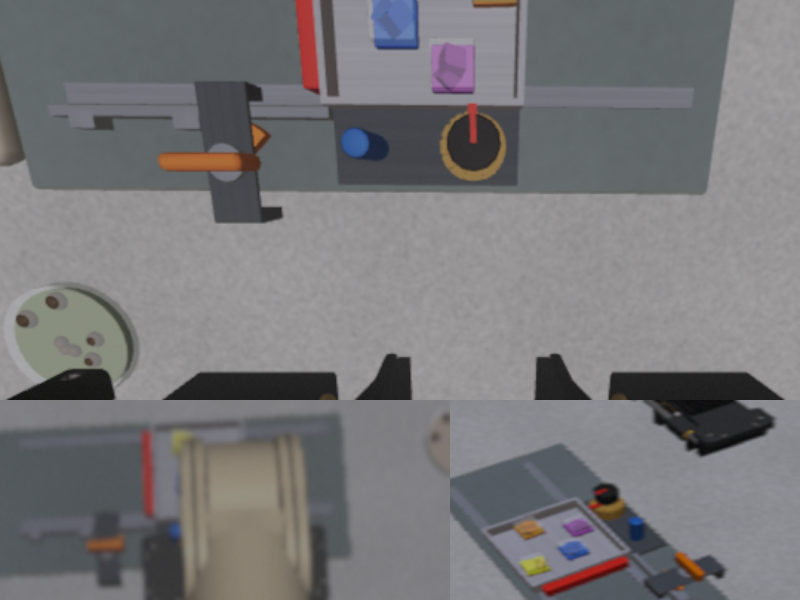

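Run:
```python
from h import *
im=camera("scene"); h=cv2.cvtColor(im,cv2.COLOR_BGR2HSV); m=cv2.inRange(h,(45,90,50),(85,255,255)); n,_,s,c=cv2.connectedComponentsWithStats(m)
print([(s[i,4],c[i].round()) for i in range(1,n) if s[i,4]>10])
st(); print(close_job())
```

```text
[(np.int32(4254), array([30., 36.])), (np.int32(391), array([179.,  10.])), (np.int32(5193), array([604.,  38.])), (np.int32(152), array([81., 37.]))]
t 60.62 p [ 0.4726 -0.0367  0.17  ] yaw 0.05 q [ 0.25  0.05 -0.27  1.9   0.02  1.19 -1.55] F [0.3 0.4 0.4] w 0.048 g 0.0
the job is handed in; nothing more can be done
None
```

The job is handed in at 60.6 s: all four boxes found on the bench (violet, orange, blue, yellow) lie flat and apart in the tray, the carriage is against its red stop with the clamp tightened, and the screw is driven to its end stop with the pointer facing the tray; the hand-in gave no verdict.

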